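# Tighten the sauce pump's cover crosswise with the T-key

### The arm

A 6-joint arm with a two-finger parallel gripper is mounted at the origin on the work surface. World frame = base frame: x ahead of the robot, y to its left, z up, the work surface at z = 0. Lengths are in m, angles in rad, forces in N, time in s.
With the tool pointing down it reaches from about 0.275 to 0.875 m from the base axis. Payload 12.5 kg.
Tool frame: the origin (TCP) lies between the finger pads; the fingertips stand 25 mm ahead of it and the grasp point (between the pads) lies 6 mm ahead of it (bot.nose_length is the distance from the TCP to the fingertips, in m); z points along the fingers, y is the direction in which the jaws open and shut (so a half turn about z gives the same grasp; the last joint's range is limited). The gripper opens to 85 mm and grips with 20 to 120 N. Pads are 22 mm wide; open, the fingers measure 114 mm over their backs; the gripper's body (76 mm by 85 mm) begins 54 mm behind the grasp point. The pads swing forward as they close: fully open they stand 13 mm farther back than shut.
Start: joints at [1.035, 0.351, 1.652, -0, 1.139, -0.085], TCP at [0.24, 0.495, 0.256] pointing down, gripper open.
Joint ranges: [-2.75, 2.75], [-0.79, 2.1], [0.01, 2.65], [-1.57, 4.71], [0.07, 3.14], [-2.87, 2.87]. Speed limits (rad/s): [2.22, 2.22, 2.79, 3.14, 3.14, 3.14].

### API

Orientations are given as a unit quaternion [w, x, y, z].
In Python, from plant import bot gives the robot as it stands.
- The arm moves only by the tool play_rows, never from a script. Its argument "moves" is one flat list of numbers, 7 for each row, row after row: the shift along the tool's x, y, z in mm, then the turn, a rotation vector about the tool's x, y, z in rad, then the finger opening in mm, from 0 to 85.4. A call has 1 to 5 rows; each row shifts and turns the commanded pose from where the row before left it, along the tool's axes as they then stand; what a row does not reach is not made up. A row lasts 1/10 s, in which the tool goes at most 50 mm and 8.59 degrees, less where a joint would pass 70% of its speed; a pose out of reach is approached as far as the arm can. A call with a gripper value outside its range is refused whole. The fingers move at their own pace and stop on an object; "newtons" is the grip in N (left out, the last holds). Time passes only in rows, so rows that do not move let the fingers close. It gives the time, the measured TCP pose, the force and the opening at its end, in the units of the state.
- bot.state(): the state, without advancing time (a new reading comes with each control period).
- bot.grab_frame(name): name is "scene" or "top" or "wrist"; returns (picture, depth): 480x640x3 uint8, red, green, blue; 480x640 float32, m along the optical axis (not along the pixel's ray), 0 where there is no reading.
- bot.camera_params(name): a dict with "mtx" (3x3 intrinsics, pixels), "xyz" and "orientation" of the camera in the world; the wrist camera has in their place "T_tool_cam" (4x4, takes a point from camera to tool coordinates, whose origin is the TCP and whose axes are the flange's). Camera axes: x right, y down, z forward; pixel columns grow to the right and rows downward; lengths in m; the calibration is good to about 2 mm. A picture is of the moment at which its call begins: read the wrist's pose just before it. camera_params takes no time and is no camera call.
- bot.close_job(): hands the job in, once; it reports no verdict.
Trained networks look in the newest picture that a camera, given by its name, has taken for a name from the list of things; names that differ only in an ending like _2 or _b are one class to them, and where a whole thing is asked for, a point or a joint stands for the part that bears it (a point fixed in the world has none). Each returns a list of dicts, best first, with "conf" (0 to 1); they miss things now and then, are a little off and sometimes report something else, mostly with a low value. They report only what shows in the picture. A call takes as long as a camera call. They do not tell look-alikes from the thing itself.
- bot.look_for(camera, name): "xyz" ([x, y, z] in m, in world coordinates, good to about 4 mm: the middle of the surface that is visible of it).
- bot.place_of(camera, name): "xyz" ([x, y, z] in m, in world coordinates, good to about 4 mm: a listed point, or the origin of a listed thing).
The state is a dict: "t": time; "joint_pos": joint angles; "joint_vel": joint speeds; "tau": joint torques, N m; "ee_pos": TCP position; "tool_rot": TCP orientation; "contact_force": force on the tool from outside, world axes, zero at the start; "ft_torque": the same for the moment, N m; "finger_gap": opening from 0.0 (shut) to 1.0 (fully open).
Only numpy, scipy, OpenCV 4.12 (cv2) and the standard library are available. Lean on these libraries where they do the work, as an engineer would, in place of code of your own. Each camera call takes 0.05 s, during which the arm holds its last target. There are 200 camera calls.

### The job

Close the sauce pump: take the orange T-key from its stand and tighten the four brass cover bolts (clockwise) in two rounds, each round crosswise (after the first bolt the one opposite it, then the other two): in the first round turn each bolt about 35 degrees, in the second turn each until it is felt to come up firm, and stop there, as forcing it further strips the thread. Touch the pump and its bolts with the key only, never with the gripper, then put the key back upright on the pin of its stand and leave everything else alone.

Things in the scene. Friction and masses are not known exactly. Their poses are not given: they have to be found in the camera images.
- pump: fixed sauce-pump head: foot 200 x 170 x 12 mm, round drum (diameter 160), round steel cover (diameter 170) with its upper face 74 mm above the table. Origin: centre of the underside; z up. On the cover: a blue boss in the middle (diameter 40, 14 high) and four brass bolts. Two pipe stubs leave the drum along -x and +y, below the cover
- cover (a point): centre of the cover's upper face; axes as the pump's
- key: loose T-key (socket wrench), about 0.25 kg, standing upright. Origin: centre of the open square socket at its lower end; z up along its shaft. Socket 22 mm wide inside, 15 deep, flats square to the key's x and y, mouth slightly flared, 38 mm outside; on a bolt head it has 0.09 rad of slack either way. Round shaft, diameter 16, from 23 to 55 mm height; the grip is above it
- key_grip (a point): centre of the orange grip block, 75 mm above the key's origin; axes as the key's. The block is 36 mm (x) by 20 mm (y: the faces to pinch) by 40 mm high (55 to 95 mm); a steel cross bar, diameter 12, sticks out to 45 mm each way along x at 82 mm height
- stand: the key's stand, fixed: blue plate 90 x 90 x 12 mm with an upright pin of diameter 12 and height 11 on it, over which the key's socket sits loosely. Origin: centre of the underside
- stand_seat (a point): foot of the pin, on the plate's upper face (12 mm above the table): where the key's origin is when it stands on the stand
- bolt1_top (a point): centre of the upper face of the brass square head of bolt 1 (head 20 x 20 mm, 16 mm high, so this point is 16 mm above the cover). z up; x runs along the red stripe on the head, square to one of its flats. The bolt stands 58 mm from the cover's centre, at 45 degrees counter-clockwise from the pump's x; bolt 1 is opposite bolt 3
- bolt1 (a joint): turn of bolt 1, rad; grows clockwise seen from above (tightening), starts at 0 to 0.2. It turns with a drag of 0.2 N m and stays where left. Where it comes up firm differs between bolts and runs (0.95 to 1.35) and cannot be seen, only felt: past it the torque rises by 4 N m per rad. Held still, the key feels up to 0.25 N m less than that, as the drag then holds the bolt
- clamp1 (a joint): give of the seal under bolt 1, rad: 0 while the bolt runs free; once it is firm, the bolt's turn past that point. Firm from 0.008 up; 0.02 to 0.05 stays when the key is taken off. Past 0.17 (0.9 N m on the key) the thread is stripped
- bolt2_top (a point): centre of the upper face of the brass square head of bolt 2 (head 20 x 20 mm, 16 mm high, so this point is 16 mm above the cover). z up; x runs along the red stripe on the head, square to one of its flats. The bolt stands 58 mm from the cover's centre, at 135 degrees counter-clockwise from the pump's x; bolt 2 is opposite bolt 4
- bolt2 (a joint): turn of bolt 2, rad; grows clockwise seen from above (tightening), starts at 0 to 0.2. It turns with a drag of 0.2 N m and stays where left. Where it comes up firm differs between bolts and runs (0.95 to 1.35) and cannot be seen, only felt: past it the torque rises by 4 N m per rad. Held still, the key feels up to 0.25 N m less than that, as the drag then holds the bolt
- clamp2 (a joint): give of the seal under bolt 2, rad: 0 while the bolt runs free; once it is firm, the bolt's turn past that point. Firm from 0.008 up; 0.02 to 0.05 stays when the key is taken off. Past 0.17 (0.9 N m on the key) the thread is stripped
- bolt3_top (a point): centre of the upper face of the brass square head of bolt 3 (head 20 x 20 mm, 16 mm high, so this point is 16 mm above the cover). z up; x runs along the red stripe on the head, square to one of its flats. The bolt stands 58 mm from the cover's centre, at 225 degrees counter-clockwise from the pump's x; bolt 3 is opposite bolt 1
- bolt3 (a joint): turn of bolt 3, rad; grows clockwise seen from above (tightening), starts at 0 to 0.2. It turns with a drag of 0.2 N m and stays where left. Where it comes up firm differs between bolts and runs (0.95 to 1.35) and cannot be seen, only felt: past it the torque rises by 4 N m per rad. Held still, the key feels up to 0.25 N m less than that, as the drag then holds the bolt
- clamp3 (a joint): give of the seal under bolt 3, rad: 0 while the bolt runs free; once it is firm, the bolt's turn past that point. Firm from 0.008 up; 0.02 to 0.05 stays when the key is taken off. Past 0.17 (0.9 N m on the key) the thread is stripped
- bolt4_top (a point): centre of the upper face of the brass square head of bolt 4 (head 20 x 20 mm, 16 mm high, so this point is 16 mm above the cover). z up; x runs along the red stripe on the head, square to one of its flats. The bolt stands 58 mm from the cover's centre, at 315 degrees counter-clockwise from the pump's x; bolt 4 is opposite bolt 2
- bolt4 (a joint): turn of bolt 4, rad; grows clockwise seen from above (tightening), starts at 0 to 0.2. It turns with a drag of 0.2 N m and stays where left. Where it comes up firm differs between bolts and runs (0.95 to 1.35) and cannot be seen, only felt: past it the torque rises by 4 N m per rad. Held still, the key feels up to 0.25 N m less than that, as the drag then holds the bolt
- clamp4 (a joint): give of the seal under bolt 4, rad: 0 while the bolt runs free; once it is firm, the bolt's turn past that point. Firm from 0.008 up; 0.02 to 0.05 stays when the key is taken off. Past 0.17 (0.9 N m on the key) the thread is stripped
- sauce: bystander, to be left alone: orange squeeze bottle, diameter 62, 175 high, standing
- gasket: bystander, to be left alone: spare black rubber ring, diameter 90, 6 high, lying flat
- spare_bolt: bystander, to be left alone: spare brass square-headed bolt standing on its head, 20 mm square, 42 high
- pickles: bystander, to be left alone: green jar, diameter 72, 100 high, standing
- spatula: bystander, to be left alone: spatula with a green handle lying on the table, about 280 long
- cup: bystander, to be left alone: white cup, diameter 72, 85 high, standing
There are look-alikes about, which are no part of the job. What is meant by the stand is not purple, and is the smaller of those in its own colour.

How it is judged:
By the outcome, as a careful person would: the job done as asked, in the order asked, and still so for the second after the job is handed in, with the robot touching nothing.
It also fails if it takes over 72 s, if anything falls off the work surface, if the arm or the gripper's body presses on something with over 40 N, if the wrist force passes 120 N, or if a joint passes its speed limit or range.

## Working session

There is one attempt and no reset: what is moved stays moved. The work goes in short steps, Python scripts to look and compute and a tool call to move; the robot and the scene stay as the last step left them, time stands still between calls to the robot, and variables do not carry over. Pictures are saved under pics/ and viewed, about 8 in all and at most 12, crops included, and the job is handed in when it is done.

Besides the shell and the picture viewer there is one more tool, called after "Emit:" as name(argument=value, ...) on one line, values as JSON. play_rows: Moves the arm, as the interface text tells. Its arguments: {"type":"object","properties":{"moves":{"type":"array"},"newtons":{"type":"number"}},"required":["moves"]}

```bash
ls; mkdir -p pics
cat > h.py <<'E'
import numpy as np, cv2
from scipy.spatial.transform import Rotation as R
from plant import bot
def q2R(q): return R.from_quat([q[1],q[2],q[3],q[0]]).as_matrix()
def cam(name):
    p=bot.camera_params(name); K=np.array(p["mtx"])
    if "T_tool_cam" in p:
        s=bot.state(); T=np.eye(4); T[:3,:3]=q2R(s["tool_rot"]); T[:3,3]=s["ee_pos"]
        T=T@np.array(p["T_tool_cam"])
    else:
        T=np.eye(4); T[:3,:3]=q2R(p["orientation"]); T[:3,3]=p["xyz"]
    return K,T
def grab(name,fn=None):
    K,T=cam(name); im,d=bot.grab_frame(name)
    if fn: cv2.imwrite("pics/"+fn,im[:,:,::-1])
    np.savez("last_%s.npz"%name,im=im,d=d,K=K,T=T)
    return im,d,K,T
def pts(d,K,T):
    v,u=np.indices(d.shape); P=np.stack([(u-K[0,2])/K[0,0]*d,(v-K[1,2])/K[1,1]*d,d],-1)
    return P@T[:3,:3].T+T[:3,3]
def proj(X,K,T):
    c=(np.asarray(X)-T[:3,3])@T[:3,:3]; p=c@K.T; return p[...,:2]/p[...,2:]
def st():
    s=bot.state(); 
    for k in s: print(k,np.round(s[k],4))
    Rm=q2R(s["tool_rot"]); print("tool x",Rm[:,0].round(4),"y",Rm[:,1].round(4),"z",Rm[:,2].round(4))
E
python3 - <<'E'
from h import *
st()
for c in ["top","scene"]:
    im,d,K,T=grab(c,c+"1.png")
    print(c,K.tolist(),T.round(3).tolist())
    for n in ["key","key_grip","stand","stand_seat","pump","cover","bolt1_top","bolt2_top","bolt3_top","bolt4_top"]:
        for r in bot.place_of(c,n)[:4]: print(c,n,np.round(r["xyz"],4),round(r["conf"],2),proj(r["xyz"],K,T).round())
E
```

```text
pics
t 0.0
joint_pos [ 1.0354  0.3512  1.6524  0.      1.1391 -0.0846]
joint_vel [-0.0009  0.0004  0.0013  0.0005 -0.0017 -0.0003]
tau [-2.0000e-03 -5.0608e+01 -2.9141e+01 -2.0000e-04  4.5000e-03 -0.0000e+00]
ee_pos [0.2394 0.4948 0.2558]
tool_rot [-2.000e-04  2.235e-01  9.747e-01 -6.000e-04]
contact_force [ 0.116   0.8667 -0.4026]
ft_torque [-0.0163 -0.043   0.0171]
finger_gap 0.999
tool x [-9.001e-01  4.357e-01  1.000e-04] y [ 0.4357  0.9001 -0.0012] z [-6.e-04 -1.e-03 -1.e+00]
top [[468.13246920504093, 0.0, 318.8775067754553], [0.0, 468.13246920504093, 242.35334587785601], [0.0, 0.0, 1.0]] [[-0.009, -0.998, 0.06, 0.425], [-1.0, 0.011, 0.023, -0.021], [-0.024, -0.06, -0.998, 1.356], [0.0, 0.0, 0.0, 1.0]]
top key [0.5586 0.1388 0.0171] 0.52 [274. 225.]
top key_grip [0.5569 0.1358 0.0863] 0.68 [272. 223.]
top key_grip [ 0.3453 -0.2858 -0.0004] 0.35 [423. 298.]
top stand [0.6919 0.0344 0.0024] 0.98 [310. 179.]
top stand [ 0.559   0.1326 -0.0012] 0.81 [277. 225.]
top stand [0.3858 0.1092 0.0006] 0.65 [285. 285.]
top stand_seat [0.5628 0.1356 0.0147] 0.93 [275. 223.]
top stand_seat [0.6
[... 1127 characters left out ...]
73] 0.88 [285. 210.]
scene stand_seat [0.5573 0.1336 0.0089] 0.84 [351. 234.]
scene pump [ 0.6705 -0.4015 -0.0026] 0.72 [275. 464.]
scene pump [ 0.5281 -0.1937  0.0017] 0.67 [269. 340.]
scene cover [0.5567 0.1356 0.0093] 0.74 [351. 233.]
scene cover [ 0.5251 -0.1871  0.0712] 0.69 [267. 322.]
scene cover [ 0.5585  0.1391 -0.005 ] 0.27 [352. 236.]
scene bolt1_top [ 0.5771 -0.159   0.0878] 0.63 [296. 319.]
scene bolt2_top [ 0.4942 -0.1418  0.0849] 0.49 [266. 295.]
scene bolt3_top [ 0.667  -0.4041  0.0024] 0.62 [272. 464.]
scene bolt3_top [ 0.4778 -0.2177  0.0886] 0.56 [238. 320.]
scene bolt4_top [ 0.5564 -0.2406  0.0867] 0.5 [266. 348.]
scene bolt4_top [ 0.5236 -0.1835  0.0743] 0.49 [267. 320.]
```

Run:
```python
import cv2,numpy as np
a=cv2.imread("pics/top1.png")
cv2.imwrite("pics/top1c.png",cv2.resize(a[140:340,210:470],None,fx=3,fy=3,interpolation=cv2.INTER_CUBIC))
```

```text
(no output)
```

View pics/top1c.png

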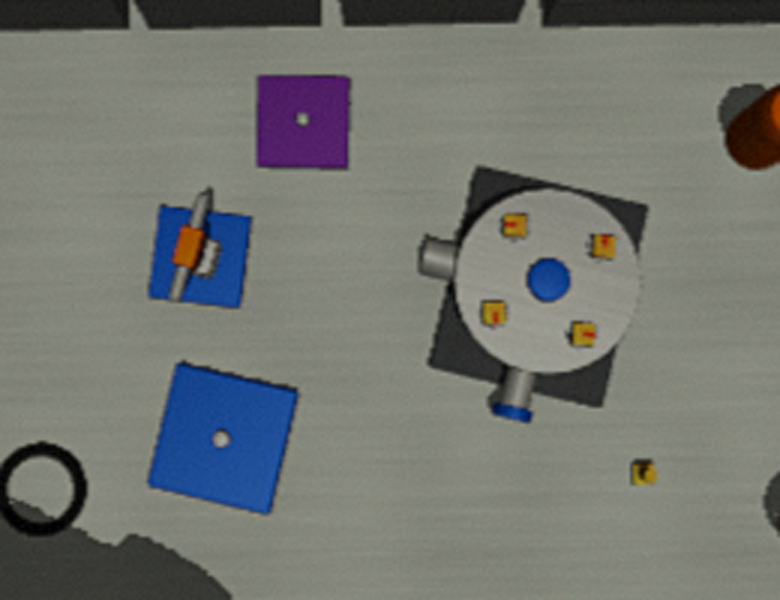

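View pics/scene1.png

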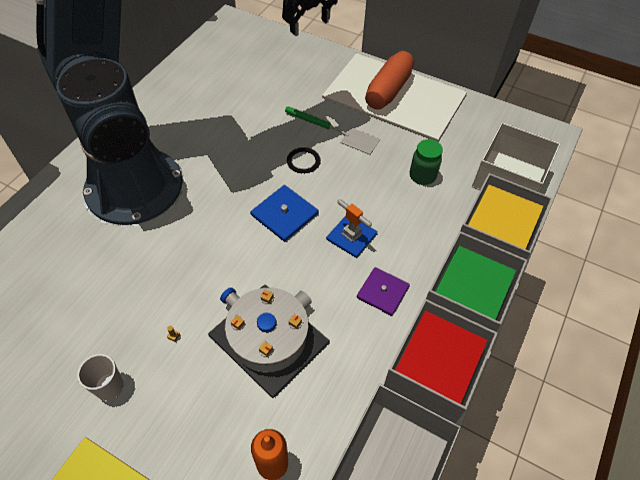

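Purple plate at crop (304,120) and a larger blue one at (222,438) are look-alikes. The stand meant is the smaller blue one at (200,255), about 90 mm wide, where the key stands. The pump is at (547,280), and pump x points up in the crop, at a yaw of about -14°.

```bash
cat >> h.py <<'E'
def plan(x,y,z,yaw,n=None):
    "tool-frame delta from the measured pose to target (tool down, tool-x yaw)"
    s=bot.state(); A=q2R(s["tool_rot"]); B=np.array([[np.cos(yaw),np.sin(yaw),0],[np.sin(yaw),-np.cos(yaw),0],[0,0,-1.]])
    B=B.T if 0 else np.column_stack([[np.cos(yaw),np.sin(yaw),0],[np.sin(yaw),-np.cos(yaw),0],[0,0,-1]])
    d=A.T@(np.array([x,y,z])-s["ee_pos"])*1000; r=R.from_matrix(A.T@B).as_rotvec()
    print("t",round(s["t"],2),"delta mm",d.round(2),"rot",r.round(4),"norm",np.linalg.norm(d).round(1),"yaw now",np.arctan2(A[1,0],A[0,0]).round(4))
E
python3 - <<'E'
from h import *
print(np.array(bot.camera_params("wrist")["T_tool_cam"]).round(4), np.array(bot.camera_params("wrist")["mtx"]).round(1))
plan(0.525,-0.19,0.32,np.pi/2)
E
```

```text
[[-2.000e-04 -9.563e-01 -2.925e-01  7.390e-02]
 [ 1.000e+00  0.000e+00 -6.000e-04  5.000e-04]
 [ 6.000e-04 -2.925e-01  9.563e-01 -1.171e-01]
 [ 0.000e+00  0.000e+00  0.000e+00  1.000e+00]] [[428.1   0.  324.7]
 [  0.  428.1 238.7]
 [  0.    0.    1. ]]
t 1.1 delta mm [-555.36 -492.3   -63.73] rot [-0.    0.    1.12] norm 744.9 yaw now 2.6908
```

Emit:
play_rows(moves=[-37,-33,0,0,0,0,85,-37,-33,0,0,0,0,85,-37,-33,0,0,0,0,85,-37,-33,0,0,0,0,85,-37,-33,0,0,0,0,85])

```text
t: 1.6
ee_pos: [0.3345, 0.2642, 0.2564]
tool_rot: [0.0, 0.223, 0.975, 0.0]
contact_force: [1.5, 0.4, 0.2]
finger_gap: 0.995
```

Emit:
play_rows(moves=[-37,-33,0,0,0,0,85,-37,-33,0,0,0,0,85,-37,-33,0,0,0,0,85,-37,-33,0,0,0,0,85,-37,-33,0,0,0,0,85])

```text
t: 2.1
ee_pos: [0.4293, 0.0348, 0.2566]
tool_rot: [0.0, 0.224, 0.975, 0.0]
contact_force: [1.7, 1.0, 0.0]
finger_gap: 0.994
```

Emit:
play_rows(moves=[-37,-33,0,0,0,0,85,-37,-33,0,0,0,0,85,-37,-33,0,0,0,0,85,-37,-30,0,0,0,0,85,-35,-25,0,0,0,0,85])

```text
t: 2.6
ee_pos: [0.5269, -0.184, 0.2563]
tool_rot: [0.0, 0.224, 0.975, -0.0]
contact_force: [0.3, 0.4, 0.7]
finger_gap: 0.995
```

Emit:
play_rows(moves=[0,0,0,0,0,0.14,85,0,0,0,0,0,0.14,85,0,0,0,0,0,0.14,85,0,0,0,0,0,0.14,85,0,0,0,0,0,0.14,85])

```text
t: 3.1
ee_pos: [0.5265, -0.1816, 0.2563]
tool_rot: [-0.0, 0.547, 0.837, 0.0]
contact_force: [-0.6, 0.5, -0.1]
finger_gap: 0.995
```

Emit:
play_rows(moves=[0,0,0,0,0,0.14,85,0,0,0,0,0,0.14,85,0,0,0,0,0,0.14,85,0,0,0,0,0,0,85,0,0,0,0,0,0,85])

```text
t: 3.6
ee_pos: [0.5265, -0.1815, 0.2563]
tool_rot: [0.0, 0.706, 0.709, -0.0]
contact_force: [-0.3, -0.8, 0.1]
finger_gap: 0.998
```

Run:
```python
from h import *
im,d,K,T=grab("wrist","w1.png"); st()
for n in ["cover","bolt1_top","bolt2_top","bolt3_top","bolt4_top"]:
    for r in bot.place_of("wrist",n)[:3]: print(n,np.round(r["xyz"],4),round(r["conf"],2),proj(r["xyz"],K,T).round())
```

```text
t 3.65
joint_pos [-0.4156  0.3632  1.6337  0.      1.1447 -0.4194]
joint_vel [ 0.0012  0.0009  0.0003 -0.0016  0.0004  0.0123]
tau [-1.30000e-03 -5.14269e+01 -2.92575e+01 -4.00000e-04  6.00000e-04
  6.49000e-02]
ee_pos [ 0.5265 -0.1815  0.2563]
tool_rot [0.     0.7058 0.7085 0.    ]
contact_force [ 0.2138 -1.1875  0.4908]
ft_torque [0.0293 0.0294 0.0018]
finger_gap 0.998
tool x [-0.0038  1.     -0.    ] y [1.     0.0038 0.    ] z [ 0. -0. -1.]
cover [ 0.5251 -0.1899  0.0714] 0.95 [322. 226.]
bolt1_top [ 0.5713 -0.1592  0.0931] 0.87 [391. 191.]
bolt2_top [ 0.4991 -0.141   0.0883] 0.91 [282. 161.]
bolt3_top [ 0.4797 -0.2215  0.0923] 0.94 [257. 277.]
bolt4_top [ 0.5567 -0.2389  0.0919] 0.6 [365. 300.]
```

View pics/w1.png

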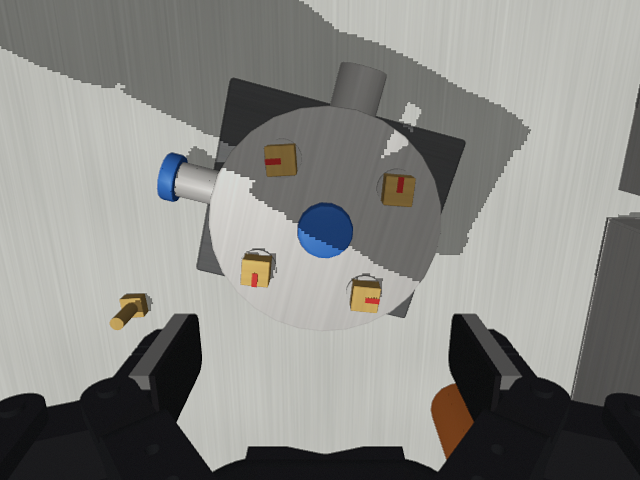

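The wrist picture shows all four bolts: 1 at (398,190), 2 at (281,160), 3 at (256,270) and 4 at (365,296). I'll fit their centres and angles from depth.

```bash
cat > bolts.py <<'E'
from h import *
def fit(fn="last_wrist.npz",C=(0.5255,-0.190),z0=0.084,z1=0.096):
    f=np.load(fn); P=pts(f["d"],f["K"],f["T"]); cov=P[(abs(P[...,2]-.074)<.004)&(np.hypot(P[...,0]-C[0],P[...,1]-C[1])<.09)&(f["d"]>0)]
    (cx,cy),rr=cv2.minEnclosingCircle((cov[:,:2]*1000).astype(np.float32)); print("cover z",np.median(cov[:,2]).round(4),"circ",round(cx,1),round(cy,1),round(rr,1))
    c=[]
    for k,(x,y) in enumerate([(.5725,-.159),(.497,-.141),(.4785,-.220),(.556,-.239)]):
        m=(np.hypot(P[...,0]-x,P[...,1]-y)<.018)&(P[...,2]>z0)&(P[...,2]<z1)&(f["d"]>0)
        q=P[m]; (a,b),(w,h),th=cv2.minAreaRect((q[:,:2]*1000).astype(np.float32))
        # image-plane alternative: largest component's contour -> top plane
        print(k+1,"n",m.sum(),"ctr",round(a,1),round(b,1),"size",round(w,1),round(h,1),"ang",round((th+45)%90-45,1),"z",np.median(q[:,2]).round(4)); c.append((a,b))
    c=np.array(c); print("mean",c.mean(0).round(2),"radii",np.linalg.norm(c-c.mean(0),axis=1).round(1)); d13=c[0]-c[2]; d24=c[1]-c[3]
    print("pump yaw deg",np.degrees(np.arctan2(d13[1],d13[0])).round(2)-45,np.degrees(np.arctan2(d24[1],d24[0])).round(2)-135)
    return c
if __name__=="__main__": fit()
E
python3 bolts.py
```

```text
cover z 0.0735 circ 527.1 -190.1 85.1
1 n 922 ctr 576.7 -160.4 size 20.3 20.1 ang -4.8 z 0.0894
2 n 958 ctr 497.4 -140.3 size 20.1 20.2 ang 3.3 z 0.0895
3 n 806 ctr 477.2 -219.6 size 20.6 20.2 ang -6.4 z 0.0895
4 n 774 ctr 556.8 -239.8 size 21.0 20.5 ang -7.6 z 0.0893
mean [ 527.02 -190.04] radii [57.8 57.9 57.9 58. ]
pump yaw deg -14.239999999999998 -14.170000000000002
```

Emit:
play_rows(moves=[45,4,0,0,0,0,85,45,4,0,0,0,0,85,45,4,0,0,0,0,85,45,5,0,0,0,0,85,45,5,0,0,0,0,85])

```text
t: 4.4
ee_pos: [0.5484, 0.0453, 0.2565]
tool_rot: [0.0, 0.707, 0.707, 0.0]
contact_force: [0.3, -0.7, 0.3]
finger_gap: 0.999
```

Emit:
play_rows(moves=[45,5,0,0,0,0,85,47,4,0,0,0,0,85,0,0,0,0,0,-0.144,85,0,0,0,0,0,-0.144,85,0,0,0,0,0,-0.144,85])

```text
t: 4.9
ee_pos: [0.5574, 0.136, 0.2562]
tool_rot: [-0.0, 0.536, 0.844, -0.0]
contact_force: [-1.0, -0.4, 0.5]
finger_gap: 0.994
```

Emit:
play_rows(moves=[0,0,0,0,0,-0.144,85,0,0,0,0,0,-0.144,85,0,0,0,0,0,-0.144,85,0,0,0,0,0,-0.144,85,0,0,0,0,0,-0.144,85])

```text
t: 5.4
ee_pos: [0.5575, 0.1355, 0.2562]
tool_rot: [-0.0, 0.205, 0.979, -0.0]
contact_force: [0.5, 0.0, -1.5]
finger_gap: 0.995
```

Emit:
play_rows(moves=[0,0,0,0,0,-0.144,85,0,0,0,0,0,0,85,0,0,0,0,0,0,85])

```text
t: 5.7
ee_pos: [0.5575, 0.1355, 0.2563]
tool_rot: [0.0, 0.139, 0.99, -0.0]
contact_force: [-0.8, -0.2, -0.4]
finger_gap: 0.994
```

Run:
```python
from h import *
im,d,K,T=grab("wrist","w2.png"); s=bot.state(); print(s["t"],np.round(s["ee_pos"],4),np.round(s["joint_pos"],3))
for n in ["key","key_grip","stand_seat"]:
    for r in bot.place_of("wrist",n)[:2]: print(n,np.round(r["xyz"],4),round(r["conf"],2),proj(r["xyz"],K,T).round())
P=pts(d,K,T); hs=cv2.cvtColor(im,cv2.COLOR_RGB2HSV); C=np.array([.558,.136])
near=(np.hypot(P[...,0]-C[0],P[...,1]-C[1])<.075)&(d>0)
def rect(m,n):
    q=P[m]; r=cv2.minAreaRect((q[:,:2]*1000).astype(np.float32)); print(n,m.sum(),np.round(r[0],1),np.round(r[1],1),round(r[2],1),"z",np.percentile(q[:,2],[5,50,95]).round(4))
rect(near&(P[...,2]>.103)&(P[...,2]<.112),"block top")
rect(near&(P[...,2]>.094)&(P[...,2]<.103),"bar")
rect(near&(P[...,2]>.006)&(P[...,2]<.017)&(hs[...,0]>100)&(hs[...,0]<130)&(hs[...,1]>100),"plate")
rect(near&(P[...,2]>.03)&(P[...,2]<.04),"socket top")
```

```text
5.75 [0.5575 0.1355 0.2563] [ 0.157  0.394  1.589 -0.     1.159 -1.135]
key [0.5586 0.1366 0.0107] 0.67 [326. 198.]
key_grip [0.5606 0.1353 0.0896] 0.91 [325. 225.]
block top 1563 [559.  135.4] [19.5 35.3] 73.4 z [0.1043 0.106  0.1072]
bar 1600 [559.  135.4] [ 19.7 100.8] 74.0 z [0.0953 0.0982 0.1   ]
plate 7243 [559.1 135.2] [89.5 89.9] 82.3 z [0.0098 0.0113 0.0125]
socket top 462 [559.  135.1] [31.8 31.8] 74.3 z [0.0327 0.0341 0.0352]
```

View pics/w2.png

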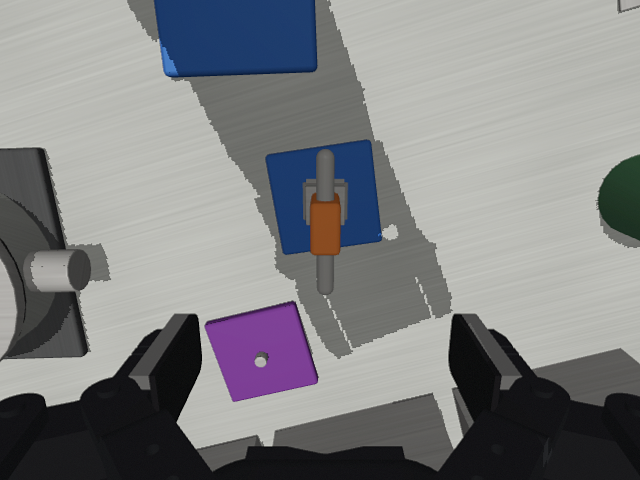

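Small blue plate (fits 90×90), key upright on it at (559.0,135.3) with yaw 164°, pixel (325,225). The tool is already aligned, so I'm descending and gripping.

Emit:
play_rows(moves=[-1.5,0.2,45,0,0,0,85,0,0,45,0,0,0,85,0,0,40,0,0,0,85,0,0,28,0,0,0,85,0,0,5.3,0,0,0,85])

```text
t: 6.4
ee_pos: [0.5573, 0.135, 0.09]
tool_rot: [-0.003, 0.138, 0.99, -0.001]
contact_force: [-0.3, -0.6, 0.1]
finger_gap: 0.996
```

Emit:
play_rows(moves=[0,0,0,0,0,0,85,0,0,0,0,0,0,15,0,0,0,0,0,0,10,0,0,0,0,0,0,10,0,0,0,0,0,0,10], newtons=110)

```text
t: 6.9
ee_pos: [0.5593, 0.1353, 0.0937]
tool_rot: [0.001, 0.137, 0.991, 0.0]
contact_force: [-0.6, 0.4, -0.8]
finger_gap: 0.325
```

Emit:
play_rows(moves=[0,0,0,0,0,0,10,0,0,0,0,0,0,10,0,0,0,0,0,0,10])

```text
t: 7.2
ee_pos: [0.5593, 0.1353, 0.0937]
tool_rot: [0.0, 0.137, 0.991, 0.0]
contact_force: [-1.1, 1.3, 5.7]
finger_gap: 0.222
```

```bash
python3 -c "
from h import *
st()"
```

```text
t 7.2
joint_pos [ 1.5650e-01  6.0640e-01  1.7052e+00 -1.0000e-04  8.2910e-01 -1.1395e+00]
joint_vel [-0.0008 -0.0009  0.0002  0.0006  0.0005  0.0006]
tau [ 6.95000e-02 -5.52227e+01 -2.17584e+01  7.45000e-02 -3.96500e-01
  2.50000e-02]
ee_pos [0.5593 0.1353 0.0937]
tool_rot [4.000e-04 1.369e-01 9.906e-01 1.000e-04]
contact_force [-1.0963  1.2926  5.7028]
ft_torque [-0.16    0.2933  0.0623]
finger_gap 0.2221
tool x [-9.625e-01  2.712e-01 -9.000e-04] y [2.712e-01 9.625e-01 3.000e-04] z [ 9.e-04  0.e+00 -1.e+00]
```

Emit:
play_rows(moves=[0,0,0,0,0,0,10,0,0,-10,0,0,0,10,0,0,-25,0,0,0,10,0,0,-40,0,0,0,10,0,0,-40,0,0,0,10])

```text
t: 7.7
ee_pos: [0.5584, 0.1352, 0.2094]
tool_rot: [-0.001, 0.137, 0.991, -0.0]
contact_force: [0.8, 0.1, -0.7]
finger_gap: 0.215
```

Emit:
play_rows(moves=[-14,-40,0,0,0,0,10,-14,-40,0,0,0,0,10,-14,-40,0,0,0,0,10,-14,-40,0,0,0,0,10,-14,-40,0,0,0,0,10])

```text
t: 8.2
ee_pos: [0.5718, -0.0779, 0.2085]
tool_rot: [0.0, 0.137, 0.991, 0.0]
contact_force: [1.0, -0.2, -1.3]
finger_gap: 0.22
```

Emit:
play_rows(moves=[-14,-40,0,0,0,0,10,-13,-40,0,0,0,0,10,0,0,0,0,0,0.138,10,0,0,0,0,0,0.138,10,0,0,0,0,0,0.138,10])

```text
t: 8.7
ee_pos: [0.576, -0.1609, 0.2083]
tool_rot: [-0.0, 0.341, 0.94, 0.0]
contact_force: [-0.1, 0.4, -2.1]
finger_gap: 0.217
```

Emit:
play_rows(moves=[0,0,0,0,0,0.138,10,0,0,0,0,0,0.138,10,0,0,0,0,0,0.138,10,0,0,0,0,0,0.138,10,0,0,0,0,0,0.138,10])

```text
t: 9.2
ee_pos: [0.5761, -0.1605, 0.2084]
tool_rot: [-0.0, 0.638, 0.77, -0.0]
contact_force: [0.9, 0.1, -2.1]
finger_gap: 0.222
```

Emit:
play_rows(moves=[0,0,0,0,0,0.138,10,0,0,0,0,0,0.138,10,0,0,0,0,0,0,10,0,0,0,0,0,0,10])

```text
t: 9.6
ee_pos: [0.5763, -0.1605, 0.2082]
tool_rot: [-0.0, 0.735, 0.678, -0.0]
contact_force: [-0.4, 0.5, -1.9]
finger_gap: 0.223
```

Run:
```python
from h import *
im,d,K,T=grab("wrist","w3.png"); st()
plan(.5769,-.16035,.209,np.radians(85.2))
for r in bot.place_of("wrist","key")[:2]: print("key",np.round(r["xyz"],4),r["conf"])
```

```text
t 9.65
joint_pos [-0.3495  0.4884  1.5697  0.      1.0836 -0.2693]
joint_vel [ 0.0005  0.002  -0.0021 -0.0018 -0.0021  0.0134]
tau [ 1.70000e-03 -5.88053e+01 -2.89872e+01  6.00000e-04  1.03000e-02
  6.40000e-02]
ee_pos [ 0.5763 -0.1605  0.2082]
tool_rot [-0.      0.7349  0.6782 -0.    ]
contact_force [ 0.3284  0.5672 -1.3059]
ft_torque [ 0.0016 -0.0302  0.0041]
finger_gap 0.2183
tool x [0.0801 0.9968 0.    ] y [ 0.9968 -0.0801 -0.    ] z [-0.  0. -1.]
t 9.65 delta mm [ 0.23  0.58 -0.8 ] rot [-0.     -0.      0.0035] norm 1.0 yaw now 1.4906
key [ 0.5727 -0.16    0.1274] 0.65
```

View pics/w3.png

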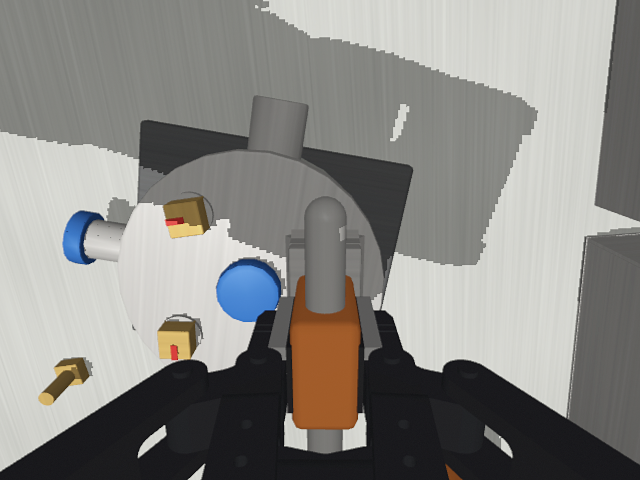

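Bolt 1 is hidden behind the key at (325,270), and the key is held straight. I'll measure how the key sits in the grip from the same frame's depth.

```bash
cat > keym.py <<'E'
from h import *
def keym():
    "key block/bar/socket relative to tool, from last_wrist.npz (tool coords mm)"
    f=np.load("last_wrist.npz"); P=pts(f["d"],f["K"],np.array(bot.camera_params("wrist")["T_tool_cam"]))*1000; d=f["d"]
    hs=cv2.cvtColor(f["im"],cv2.COLOR_RGB2HSV); org=(hs[...,0]<15)&(hs[...,1]>150)
    near=(abs(P[...,0])<60)&(abs(P[...,1])<25)&(d>0)
    def rect(m,n):
        q=P[m]
        if len(q)<10: print(n,"none"); return
        r=cv2.minAreaRect(q[:,:2].astype(np.float32)); print(n,len(q),np.round(r[0],2),np.round(r[1],1),round(r[2],2),"z",np.percentile(q[:,2],[5,50,95]).round(1),"x",np.percentile(q[:,0],[1,99]).round(1),"y",np.percentile(q[:,1],[1,99]).round(1))
    rect(near&org&(P[...,2]<-11),"block top")
    rect(near&~org&(P[...,2]>-9)&(P[...,2]<2)&(P[...,0]>22)&(abs(P[...,1])<9),"bar end")
    rect(near&(P[...,2]>55)&(P[...,2]<62),"socket top")
    rect(near&(P[...,2]>63)&(P[...,2]<85)&(abs(P[...,1])<22),"socket side")
if __name__=="__main__": keym()
E
python3 keym.py
python3 - <<'E'
from h import *
f=np.load("last_wrist.npz");P=pts(f["d"],f["K"],f["T"])
for k,(x,y) in enumerate([(.4974,-.1402),(.4772,-.2197)]):
    m=(np.hypot(P[...,0]-x,P[...,1]-y)<.018)&(P[...,2]>.084)&(P[...,2]<.096)
    r=cv2.minAreaRect((P[m][:,:2]*1000).astype(np.float32));print(k+2,np.round(r[0],1),np.round(r[1],1),r[2])
E
```

```text
block top 6668 [0.69 5.83] [36. 30.] 2.26 z [-13.4 -12.4 -11.4] x [-15.8  17.9] y [-8.1 10.1]
bar end 4094 [36.68  1.  ] [29.4 12. ] 0.3 z [-6.1 -4.5 -1.1] x [22.4 50.9] y [-4.8  6.7]
socket top 1209 [4.79 0.78] [24.2 32.1] 0.4 z [58.5 59.5 60.6] x [-5.9 16.7] y [-15.1  16.5]
socket side 846 [2.36 0.67] [38.1 34.8] 89.99 z [65.4 77.5 79.8] x [-14.2  19.6] y [-18.3  19.6]
2 [ 497.6 -140.3] [20.8 20.3] 3.059403896331787
3 [ 477.5 -219.5] [21.3 20.5] 84.95330047607422
```

Emit:
play_rows(moves=[-0.6,-0.3,15,0,0,0.004,10,0,0,15,0,0,0,10,0,0,5,0,0,0,10,0,0,0,0,0,0,10])

```text
t: 10.1
ee_pos: [0.5756, -0.161, 0.172]
tool_rot: [-0.001, 0.737, 0.676, -0.0]
contact_force: [-0.6, -0.3, -2.0]
finger_gap: 0.216
```

Emit:
play_rows(moves=[0,0,3,0,0,0,10,0,0,2,0,0,0,10,0,0,0,0,0,0,10])

```text
t: 10.4
ee_pos: [0.576, -0.1611, 0.168]
tool_rot: [0.0, 0.737, 0.675, 0.0]
contact_force: [-0.3, -0.1, -1.2]
finger_gap: 0.218
```

```bash
python3 -c "
from h import *
st()"
```

```text
t 10.4
joint_pos [-0.3505  0.5364  1.6019 -0.      1.0032 -0.2627]
joint_vel [ 0.0009 -0.0047 -0.0039 -0.0012  0.0036  0.0006]
tau [-6.10000e-03 -5.97266e+01 -2.74122e+01  4.00000e-04 -6.82000e-02
 -3.70000e-03]
ee_pos [ 0.576  -0.1611  0.168 ]
tool_rot [1.000e-04 7.375e-01 6.754e-01 0.000e+00]
contact_force [-0.3411 -0.1274 -1.247 ]
ft_torque [-0.0305 -0.0031  0.0126]
finger_gap 0.218
tool x [ 8.770e-02  9.961e-01 -1.000e-04] y [ 9.961e-01 -8.770e-02  1.000e-04] z [ 1.e-04 -1.e-04 -1.e+00]
```

Emit:
play_rows(moves=[0,0,3,0,0,0,10,0,0,3,0,0,0,10,0,0,1,0,0,0,10,0,0,0,0,0,0,10])

```text
t: 10.8
ee_pos: [0.5759, -0.1611, 0.1608]
tool_rot: [-0.0, 0.738, 0.675, -0.0]
contact_force: [-0.2, 0.1, -2.2]
finger_gap: 0.216
```

```bash
python3 -c "
from h import *
st()"
```

```text
t 10.8
joint_pos [-0.3506  0.5456  1.6069 -0.      0.9894 -0.2626]
joint_vel [ 0.0003 -0.0038 -0.0042  0.0008  0.0044 -0.    ]
tau [-1.70000e-03 -5.98461e+01 -2.69825e+01  3.00000e-04 -3.72000e-02
 -4.00000e-04]
ee_pos [ 0.5759 -0.1611  0.1608]
tool_rot [-2.000e-04  7.375e-01  6.753e-01 -1.000e-04]
contact_force [-0.1724  0.1013 -2.2492]
ft_torque [-0.0183  0.0472  0.0283]
finger_gap 0.2156
tool x [8.790e-02 9.961e-01 1.000e-04] y [ 9.961e-01 -8.790e-02 -4.000e-04] z [-4.e-04  1.e-04 -1.e+00]
```

Emit:
play_rows(moves=[0,0,0,0,0,0.1,10,0,0,0,0,0,0.1,10,0,0,0,0,0,0.1,10])

```text
t: 11.1
ee_pos: [0.5762, -0.161, 0.161]
tool_rot: [0.0, 0.831, 0.556, 0.0]
contact_force: [0.1, 1.6, -3.3]
finger_gap: 0.223
```

```bash
python3 -c "
from h import *
st()"
```

```text
t 11.1
joint_pos [-3.5030e-01  5.4540e-01  1.6066e+00  3.0000e-04  9.8930e-01  4.1300e-02]
joint_vel [-1.400e-03  3.000e-04  1.000e-04 -1.700e-03  1.400e-03  9.932e-01]
tau [ -1.0119 -60.491  -27.0855  -0.2307   0.1659  -1.4379]
ee_pos [ 0.5762 -0.161   0.161 ]
tool_rot [1.000e-04 8.312e-01 5.560e-01 2.000e-04]
contact_force [ 0.148   1.6415 -3.3133]
ft_torque [ 0.2265 -0.1847  0.2054]
finger_gap 0.2234
tool x [3.818e-01 9.242e-01 2.000e-04] y [ 9.242e-01 -3.818e-01  3.000e-04] z [ 4.e-04  1.e-04 -1.e+00]
```

Emit:
play_rows(moves=[0,0,0,0,0,0.1,10,0,0,0,0,0,0.1,10,0,0,0,0,0,0.1,10,0,0,0,0,0,0.1,10,0,0,0,0,0,0,10])

```text
t: 11.6
ee_pos: [0.5761, -0.161, 0.161]
tool_rot: [-0.0, 0.925, 0.381, 0.0]
contact_force: [1.0, 0.6, -2.7]
finger_gap: 0.217
```

```bash
python3 -c "
from h import *
st()"
```

```text
t 11.6
joint_pos [-3.5040e-01  5.4530e-01  1.6067e+00  4.0000e-04  9.8950e-01  4.3880e-01]
joint_vel [ 0.0002  0.0011 -0.0003 -0.0007 -0.0002 -0.1136]
tau [-8.49700e-01 -6.02423e+01 -2.71398e+01 -3.83200e-01  4.21000e-02
  1.43640e+00]
ee_pos [ 0.5761 -0.161   0.161 ]
tool_rot [-1.000e-04  9.246e-01  3.808e-01  1.000e-04]
contact_force [ 0.9521  0.5728 -2.6926]
ft_torque [ 0.3015 -0.1061  0.0338]
finger_gap 0.2167
tool x [7.099e-01 7.043e-01 3.000e-04] y [ 7.043e-01 -7.099e-01 -1.000e-04] z [ 2.e-04  3.e-04 -1.e+00]
```

Emit:
play_rows(moves=[0,0,0,0,0,-0.07,10,0,0,-15,0,0,0,10,0,0,-20,0,0,-0.123,10,0,0,0,0,0,-0.123,10,0,0,0,0,0,-0.123,10])

```text
t: 12.1
ee_pos: [0.5764, -0.1614, 0.198]
tool_rot: [0.001, 0.818, 0.576, 0.001]
contact_force: [0.4, 0.1, -1.8]
finger_gap: 0.221
```

Emit:
play_rows(moves=[0,0,0,0,0,-0.123,10,0,0,0,0,0,-0.123,10,-23,-31,0,0,0,0,10,-23,-31,0,0,0,0,10,-23.5,-31,0,0,0,0,10])

```text
t: 12.6
ee_pos: [0.4754, -0.2213, 0.1971]
tool_rot: [0.001, 0.742, 0.67, 0.0]
contact_force: [-0.5, -0.7, -0.8]
finger_gap: 0.221
```

Emit:
play_rows(moves=[0,0,0,0,0,0,10,0,0,0,0,0,0,10])

```text
t: 12.8
ee_pos: [0.4764, -0.2213, 0.1973]
tool_rot: [0.001, 0.743, 0.669, 0.0]
contact_force: [0.0, -0.5, -2.1]
finger_gap: 0.222
```

```bash
python3 - <<'E'
from h import *
im,d,K,T=grab("wrist","w4.png"); plan(.4763,-.2204,.161,np.radians(84.0))
P=pts(d,K,T)
for k,(x,y) in enumerate([(.5769,-.1603),(.4974,-.1402),(.4772,-.2197),(.5568,-.2398)]):
    m=(np.hypot(P[...,0]-x,P[...,1]-y)<.018)&(P[...,2]>.084)&(P[...,2]<.096)
    if m.sum()<50: continue
    r=cv2.minAreaRect((P[m][:,:2]*1000).astype(np.float32));print(k+1,m.sum(),np.round(r[0],1),np.round(r[1],1),round((r[2]+45)%90-45,1))
E
python3 keym.py
```

```text
t 12.85 delta mm [ 0.44 -0.75 36.04] rot [0.0015 0.0006 0.0013] norm 36.1 yaw now 1.4674
1 1769 [ 576.8 -160.4] [20.5 20.5] -37.4
2 1694 [ 497.5 -140.4] [20.1 20. ] 3.5
4 1339 [ 556.8 -239.6] [20.2 20.9] -6.4
block top 6634 [0.89 0.9 ] [35.5 19.4] 0.76 z [-13.4 -12.4 -11.4] x [-15.7  17.8] y [-8.1 10.1]
bar end 4099 [36.75  0.91] [11.9 29.5] 89.15 z [-6.1 -4.5 -1.1] x [22.3 50.9] y [-4.8  6.7]
socket top 1201 [5.14 0.66] [32.1 23.6] 89.62 z [58.5 59.5 60.7] x [-5.9 16.6] y [-15.2  16.5]
socket side 851 [2.06 0.67] [38.2 35.7] 89.99 z [65.2 77.5 79.8] x [-14.3  19.6] y [-18.3  19.6]
```

Emit:
play_rows(moves=[0.4,-0.7,15,0,0,0,10,0,0,8,0,0,0,10,0,0,4,0,0,0,10,0,0,3,0,0,0,10,0,0,0,0,0,0,10])

```text
t: 13.35
ee_pos: [0.4759, -0.2201, 0.1659]
tool_rot: [-0.0, 0.742, 0.67, -0.0]
contact_force: [-0.2, -0.1, -2.7]
finger_gap: 0.222
```

```bash
python3 -c "
from h import *
plan(.4763,-.2204,.161,1.466); print(bot.state()['contact_force'],bot.state()['ft_torque'])"
```

```text
t 13.35 delta mm [-0.27  0.46  4.85] rot [-0.0003 -0.0001  0.0021] norm 4.9 yaw now 1.4681
[-0.17474216 -0.06662225 -2.70908316] [ 0.01574289  0.05868555 -0.04627122]
```

Emit:
play_rows(moves=[0,0.2,3,0,0,0,10,0,0,2,0,0,0,10,0,0,0,0,0,0,10])

```text
t: 13.65
ee_pos: [0.4758, -0.2202, 0.1608]
tool_rot: [-0.0, 0.743, 0.67, -0.0]
contact_force: [0.0, 1.2, -2.4]
finger_gap: 0.22
```

Emit:
play_rows(moves=[0,0,0,0,0,0.125,10,0,0,0,0,0,0.125,10,0,0,0,0,0,0.125,10,0,0,0,0,0,0.125,10,0,0,0,0,0,0.125,10])

```text
t: 14.15
ee_pos: [0.4763, -0.2202, 0.1612]
tool_rot: [0.0, 0.914, 0.407, 0.0]
contact_force: [2.2, 0.6, -4.0]
finger_gap: 0.223
```

```bash
python3 -c "
from h import *
plan(.4763,-.2204,.161,1.466); print(bot.state()['contact_force'],bot.state()['ft_torque'])"
```

```text
t 14.15 delta mm [-0.12  0.11  0.16] rot [ 1.100e-03 -2.000e-04 -6.281e-01] norm 0.2 yaw now 0.8379
[ 2.24718264  0.58907617 -4.04629995] [ 0.22805341 -0.53410801  0.25118969]
```

Emit:
play_rows(moves=[0,0,0,0,0,0.115,10,0,0,0,0,0,0,10,0,0,0,0,0,-0.07,10,0,0,-15,0,0,0,10,0,0,-20,0,0,-0.12,10])

```text
t: 14.65
ee_pos: [0.4754, -0.2201, 0.1957]
tool_rot: [-0.001, 0.895, 0.445, -0.001]
contact_force: [-0.1, -0.6, -0.7]
finger_gap: 0.222
```

```bash
python3 -c "
from h import *
plan(.4965,-.1409,.161,1.571+np.radians(3.4)); print(bot.state()['contact_force'],bot.state()['ft_torque'])"
```

```text
t 14.65 delta mm [ 75.89 -30.9   34.78] rot [-2.200e-03 -3.000e-04 -7.078e-01] norm 89.0 yaw now 0.9225
[-0.08748125 -0.58557166 -0.65947325] [ 0.02589581 -0.02940828  0.03827754]
```

Emit:
play_rows(moves=[0,0,0,0,0,-0.142,10,0,0,0,0,0,-0.142,10,0,0,0,0,0,-0.142,10,0,0,0,0,0,-0.142,10,0,0,0,0,0,-0.142,10])

```text
t: 15.15
ee_pos: [0.4757, -0.2203, 0.1961]
tool_rot: [-0.0, 0.683, 0.73, -0.0]
contact_force: [0.2, 0.5, -1.8]
finger_gap: 0.215
```

Emit:
play_rows(moves=[39,12.5,0,0,0,0,10,39,12.5,0,0,0,0,10,0,0,0,0,0,0,10,0,0,0,0,0,0,10])

```text
t: 15.55
ee_pos: [0.4965, -0.1405, 0.1961]
tool_rot: [0.0, 0.685, 0.728, -0.0]
contact_force: [0.2, -0.5, -3.5]
finger_gap: 0.221
```

```bash
cat > bl.py <<'E'
from h import *
def bl():
    im,d,K,T=grab("wrist"); P=pts(d,K,T)
    for k,(x,y) in enumerate([(.5769,-.1603),(.4974,-.1402),(.4772,-.2197),(.5568,-.2398)]):
        m=(np.hypot(P[...,0]-x,P[...,1]-y)<.018)&(P[...,2]>.084)&(P[...,2]<.096)
        if m.sum()<50: continue
        r=cv2.minAreaRect((P[m][:,:2]*1000).astype(np.float32));print(k+1,m.sum(),np.round(r[0],1),np.round(r[1],1),round((r[2]+45)%90-45,1))
E
python3 -c "
from bl import *
bl(); plan(.4965,-.1409,.161,1.571+np.radians(3.4)); print(bot.state()['contact_force'],bot.state()['ft_torque'])"
```

```text
1 1264 [ 576.6 -160.2] [20.1 21. ] -37.6
t 15.6 delta mm [ 0.29  0.15 35.08] rot [-0.0001  0.0003  0.0001] norm 35.1 yaw now 1.6305
[ 0.72910892  0.60674258 -1.88609088] [ 0.0250816  -0.01625406  0.03264321]
```

Emit:
play_rows(moves=[0,0,15,0,0,0,10,0,0,8,0,0,0,10,0,0,5,0,0,0,10,0,0,3,0,0,0,10,0,0,0,0,0,0,10])

```text
t: 16.1
ee_pos: [0.4963, -0.1412, 0.1648]
tool_rot: [-0.0, 0.687, 0.727, -0.0]
contact_force: [-0.3, -0.1, -1.7]
finger_gap: 0.219
```

Emit:
play_rows(moves=[0,0,3,0,0,0,10,0,0,1,0,0,0,10,0,0,0,0,0,0,10])

```text
t: 16.4
ee_pos: [0.4964, -0.1409, 0.161]
tool_rot: [0.0, 0.687, 0.727, 0.0]
contact_force: [0.6, -0.2, -1.9]
finger_gap: 0.215
```

```bash
python3 -c "
from h import *
plan(.4965,-.1409,.161,1.6305); print(bot.state()['contact_force'],bot.state()['ft_torque'])"
```

```text
t 16.4 delta mm [0.04 0.06 0.  ] rot [ 0.0001  0.     -0.0026] norm 0.1 yaw now 1.6279
[ 0.58587185 -0.1864208  -1.86387362] [ 0.02242592  0.00773463 -0.04428489]
```

Emit:
play_rows(moves=[0,0,0,0,0,0.125,10,0,0,0,0,0,0.125,10,0,0,0,0,0,0.125,10,0,0,0,0,0,0.125,10,0,0,0,0,0,0.125,10])

```text
t: 16.9
ee_pos: [0.4966, -0.1408, 0.1611]
tool_rot: [0.0, 0.878, 0.479, 0.0]
contact_force: [0.8, 2.0, -2.6]
finger_gap: 0.223
```

```bash
python3 -c "
from h import *
plan(.4965,-.1409,.161,1.6305); print(bot.state()['contact_force'],bot.state()['ft_torque'])"
```

```text
t 16.9 delta mm [-0.12 -0.03  0.14] rot [ 4.000e-04 -1.000e-04 -6.324e-01] norm 0.2 yaw now 0.9981
[ 0.82299955  2.0433589  -2.603359  ] [ 0.2801178  -0.15716131  0.20647605]
```

Emit:
play_rows(moves=[0,0,0,0,0,0.115,10,0,0,0,0,0,0,10,0,0,0,0,0,-0.07,10,0,0,-15,0,0,0,10,0,0,-20,0,0,-0.124,10])

```text
t: 17.4
ee_pos: [0.496, -0.1408, 0.1958]
tool_rot: [-0.001, 0.856, 0.517, -0.001]
contact_force: [-0.4, -0.2, -1.8]
finger_gap: 0.221
```

Emit:
play_rows(moves=[0,0,0,0,0,-0.124,10,0,0,0,0,0,-0.124,10,0,0,0,0,0,-0.122,10,-30.5,23.5,0,0,0,0,10,-30.5,23.5,0,0,0,0,10])

```text
t: 17.9
ee_pos: [0.5364, -0.2076, 0.1965]
tool_rot: [0.0, 0.746, 0.666, 0.0]
contact_force: [1.6, 0.2, -3.0]
finger_gap: 0.22
```

Emit:
play_rows(moves=[-30.5,23.5,0,0,0,0,10,0,0,0,0,0,0,10,0,0,0,0,0,0,10])

```text
t: 18.2
ee_pos: [0.5553, -0.2405, 0.1955]
tool_rot: [-0.0, 0.747, 0.664, -0.0]
contact_force: [-0.3, 0.4, -2.9]
finger_gap: 0.221
```

```bash
python3 -c "
from bl import *
bl(); plan(.5559,-.2405,.161,1.452); print(bot.state()['contact_force'],bot.state()['ft_torque'])"; python3 keym.py
```

```text
1 1710 [ 577.1 -160.5] [20.1 20. ] -37.8
2 1906 [ 497.6 -140.4] [20.  20.7] -31.8
3 1451 [ 477.6 -219.6] [21.2 20.2] -40.6
t 18.25 delta mm [-0.62  0.91 34.62] rot [-0.001  -0.0005  0.0018] norm 34.6 yaw now 1.4538
[ 1.13222058  0.41905033 -2.27941651] [0.00926979 0.04027013 0.03758407]
block top 6633 [1.08 0.99] [19.  35.9] 89.55 z [-13.4 -12.4 -11.4] x [-15.7  17.9] y [-8.1 10.1]
bar end 4098 [36.71  0.9 ] [12.  29.5] 89.28 z [-6.1 -4.5 -1.2] x [22.3 50.9] y [-4.8  6.7]
socket top 1206 [5.33 0.75] [32.1 23.4] 89.94 z [58.5 59.6 60.7] x [-5.8 16.6] y [-15.2  16.5]
socket side 848 [2.27 0.69] [34.9 38.3] 0.21 z [65.4 77.4 79.8] x [-14.3  19.6] y [-18.3  19.7]
```

Emit:
play_rows(moves=[-0.4,0.6,15,0,0,0,10,0,0,8,0,0,0,10,0,0,5,0,0,0,10,0,0,3,0,0,0,10,0,0,0,0,0,0,10])

```text
t: 18.75
ee_pos: [0.556, -0.2404, 0.1645]
tool_rot: [-0.0, 0.748, 0.664, -0.0]
contact_force: [0.3, 0.2, -2.6]
finger_gap: 0.222
```

Emit:
play_rows(moves=[0,0,3,0,0,0,10,0,0,1,0,0,0,10,0,0,0,0,0,0,10])

```text
t: 19.05
ee_pos: [0.5561, -0.2406, 0.161]
tool_rot: [-0.0, 0.748, 0.664, -0.0]
contact_force: [-0.2, -0.4, -1.4]
finger_gap: 0.223
```

```bash
python3 -c "
from h import *
plan(.5559,-.2405,.161,1.452); print(bot.state()['contact_force'],bot.state()['ft_torque'])"
```

```text
t 19.05 delta mm [ 0.12 -0.19 -0.05] rot [-0.      0.     -0.0002] norm 0.2 yaw now 1.4518
[-0.24978776 -0.43373634 -1.40872693] [-0.00794685 -0.00163713  0.06136263]
```

Emit:
play_rows(moves=[0,0,0,0,0,0.125,10,0,0,0,0,0,0.125,10,0,0,0,0,0,0.125,10,0,0,0,0,0,0.125,10,0,0,0,0,0,0.125,10])

```text
t: 19.55
ee_pos: [0.556, -0.2404, 0.161]
tool_rot: [-0.0, 0.917, 0.4, -0.0]
contact_force: [-0.3, 0.6, -1.6]
finger_gap: 0.223
```

```bash
python3 -c "
from h import *
plan(.4965,-.1409,.161,1.452); print(bot.state()['contact_force'],bot.state()['ft_torque'])"
```

```text
t 19.55 delta mm [ 3.2380e+01 -1.1137e+02  1.0000e-01] rot [-4.0e-04 -2.0e-04 -6.3e-01] norm 116.0 yaw now 0.822
[-0.25419791  0.64240387 -1.6332785 ] [0.29294824 0.09722531 0.17309087]
```

Emit:
play_rows(moves=[0,0,0,0,0,0.115,10,0,0,0,0,0,0,10,0,0,0,0,0,-0.07,10,0,0,-15,0,0,0,10,0,0,-20,0,0,-0.131,10])

```text
t: 20.05
ee_pos: [0.5559, -0.2406, 0.1966]
tool_rot: [-0.0, 0.897, 0.441, -0.0]
contact_force: [0.5, 0.5, -1.0]
finger_gap: 0.221
```

Emit:
play_rows(moves=[0,0,0,0,0,0,10,37.5,-16.5,0,0,0,0,10,37.5,-16.5,0,0,0,0,10,0,0,0,0,0,0,10,0,0,0,0,0,0,10])

```text
t: 20.55
ee_pos: [0.576, -0.1605, 0.1959]
tool_rot: [0.0, 0.898, 0.44, -0.0]
contact_force: [-0.1, 0.3, -2.7]
finger_gap: 0.228
```

```bash
python3 -c "
from bl import *
bl(); plan(.576,-.161,.161,.913); print(bot.state()['contact_force'],bot.state()['ft_torque'])"; python3 keym.py
```

```text
2 1289 [ 497.9 -140.2] [20.6 20.9] -31.3
t 20.6 delta mm [ 0.29 -0.   34.9 ] rot [ 0.0001  0.0002 -0.0017] norm 34.9 yaw now 0.9113
[ 0.22009266 -0.78918709 -1.62840452] [ 0.00036794  0.00878324 -0.06200827]
block top 6676 [1.64 0.86] [19.2 36.1] 89.52 z [-13.4 -12.5 -11.4] x [-15.3  18.4] y [-8.3 10. ]
bar end 4163 [37.01  0.71] [12.  30.1] 89.17 z [-6.1 -4.5 -1.2] x [22.3 51.4] y [-5.   6.5]
socket top 1201 [5.64 0.55] [23.3 32. ] 0.03 z [58.3 59.5 60.7] x [-5.4 17.1] y [-15.3  16.4]
socket side 854 [2.57 0.57] [38.3 35.2] 89.94 z [65.1 77.4 79.7] x [-13.9  20. ] y [-18.5  19.5]
```

Emit:
play_rows(moves=[0,0,15,0,0,0,10,0,0,8,0,0,0,10,0,0,5,0,0,0,10,0,0,3,0,0,0,10,0,0,0,0,0,0,10])

```text
t: 21.1
ee_pos: [0.5756, -0.1613, 0.1644]
tool_rot: [-0.0, 0.898, 0.441, -0.0]
contact_force: [0.6, 0.3, -0.7]
finger_gap: 0.218
```

Emit:
play_rows(moves=[0,0,3,0,0,0,10,0,0,1,0,0,0,10,0,0,0,0,0,0,10])

```text
t: 21.4
ee_pos: [0.5759, -0.1611, 0.161]
tool_rot: [0.0, 0.898, 0.441, -0.0]
contact_force: [-0.0, 0.5, -2.3]
finger_gap: 0.222
```

```bash
cat > tq.py <<'E'
from h import *
s=bot.state(); A=q2R(s["tool_rot"]); print("t",round(s["t"],2),"yaw",np.arctan2(A[1,0],A[0,0]).round(4),"q6",s["joint_pos"][5].round(4) if hasattr(s["joint_pos"][5],"round") else s["joint_pos"][5],"pos",np.round(s["ee_pos"],4),"F",np.round(s["contact_force"],1),"Tz %.3f"%s["ft_torque"][2],"tau6 %.2f"%s["tau"][5])
E
python3 tq.py
```

```text
t 21.4 yaw 0.9128 q6 0.3074 pos [ 0.5759 -0.1611  0.161 ] F [-0.   0.5 -2.3] Tz 0.018 tau6 0.00
```

Emit:
play_rows(moves=[0,0,0,0,0,0.06,10,0,0,0,0,0,0.06,10,0,0,0,0,0,0.05,10])

```text
t: 21.7
ee_pos: [0.576, -0.1609, 0.1612]
tool_rot: [0.0, 0.932, 0.362, 0.0]
contact_force: [0.2, 1.7, -2.4]
finger_gap: 0.222
```

```bash
python3 tq.py
```

```text
t 21.7 yaw 0.7408 q6 0.4795 pos [ 0.576  -0.1609  0.1612] F [ 0.2  1.7 -2.4] Tz 0.214 tau6 -0.42
```

Emit:
play_rows(moves=[0,0,0,0,0,0.05,10])

```text
t: 21.8
ee_pos: [0.576, -0.1609, 0.1612]
tool_rot: [-0.0, 0.941, 0.339, 0.0]
contact_force: [1.0, 1.6, -2.6]
finger_gap: 0.216
```

```bash
python3 tq.py
```

```text
t 21.8 yaw 0.6911 q6 0.5292 pos [ 0.576  -0.1609  0.1612] F [ 1.   1.6 -2.6] Tz 0.236 tau6 -0.61
```

Emit:
play_rows(moves=[0,0,0,0,0,0.05,10])

```text
t: 21.9
ee_pos: [0.576, -0.1609, 0.1611]
tool_rot: [-0.0, 0.949, 0.315, 0.0]
contact_force: [-0.3, 0.7, -2.2]
finger_gap: 0.223
```

```bash
python3 tq.py
```

```text
t 21.9 yaw 0.6411 q6 0.5791 pos [ 0.576  -0.1609  0.1611] F [-0.3  0.7 -2.2] Tz 0.201 tau6 -0.62
```

Emit:
play_rows(moves=[0,0,0,0,0,0.05,10])

```text
t: 22.0
ee_pos: [0.576, -0.1609, 0.1612]
tool_rot: [-0.0, 0.957, 0.291, 0.0]
contact_force: [0.6, 0.8, -1.8]
finger_gap: 0.223
```

```bash
python3 tq.py
```

```text
t 22.0 yaw 0.5911 q6 0.6291 pos [ 0.576  -0.1609  0.1612] F [ 0.6  0.8 -1.8] Tz 0.206 tau6 -0.62
```

Emit:
play_rows(moves=[0,0,0,0,0,0.05,10])

```text
t: 22.1
ee_pos: [0.576, -0.1609, 0.1612]
tool_rot: [-0.0, 0.964, 0.267, 0.0]
contact_force: [0.3, 1.2, -2.3]
finger_gap: 0.219
```

```bash
python3 tq.py
```

```text
t 22.1 yaw 0.5411 q6 0.6791 pos [ 0.576  -0.1609  0.1612] F [ 0.3  1.2 -2.3] Tz 0.200 tau6 -0.62
```

Emit:
play_rows(moves=[0,0,0,0,0,0.06,10])

```text
t: 22.2
ee_pos: [0.576, -0.1609, 0.1612]
tool_rot: [-0.0, 0.971, 0.238, 0.0]
contact_force: [0.5, 0.9, -2.9]
finger_gap: 0.22
```

```bash
python3 tq.py
```

```text
t 22.2 yaw 0.4811 q6 0.7392 pos [ 0.576  -0.1609  0.1612] F [ 0.5  0.9 -2.9] Tz 0.230 tau6 -0.91
```

Emit:
play_rows(moves=[0,0,0,0,0,0.05,10])

```text
t: 22.3
ee_pos: [0.576, -0.1608, 0.1611]
tool_rot: [-0.0, 0.977, 0.214, 0.0]
contact_force: [0.7, 1.9, -2.7]
finger_gap: 0.218
```

```bash
python3 tq.py
```

```text
t 22.3 yaw 0.4308 q6 0.7895 pos [ 0.576  -0.1608  0.1611] F [ 0.7  1.9 -2.7] Tz 0.206 tau6 -0.49
```

Emit:
play_rows(moves=[0,0,0,0,0,0.05,10])

```text
t: 22.4
ee_pos: [0.576, -0.1608, 0.1612]
tool_rot: [-0.0, 0.982, 0.189, 0.0]
contact_force: [0.9, 1.7, -2.2]
finger_gap: 0.222
```

```bash
python3 tq.py
```

```text
t 22.4 yaw 0.3811 q6 0.8392 pos [ 0.576  -0.1608  0.1612] F [ 0.9  1.7 -2.2] Tz 0.156 tau6 -0.61
```

Emit:
play_rows(moves=[0,0,0,0,0,0.05,10])

```text
t: 22.5
ee_pos: [0.576, -0.1608, 0.1611]
tool_rot: [-0.0, 0.986, 0.165, 0.0]
contact_force: [0.2, 2.4, -2.7]
finger_gap: 0.219
```

```bash
python3 tq.py
```

```text
t 22.5 yaw 0.3311 q6 0.8891 pos [ 0.576  -0.1608  0.1611] F [ 0.2  2.4 -2.7] Tz 0.180 tau6 -0.62
```

Emit:
play_rows(moves=[0,0,0,0,0,0.06,10])

```text
t: 22.6
ee_pos: [0.576, -0.1608, 0.1611]
tool_rot: [-0.0, 0.991, 0.135, 0.0]
contact_force: [-0.1, 1.6, -2.9]
finger_gap: 0.224
```

```bash
python3 tq.py
```

```text
t 22.6 yaw 0.2711 q6 0.9492 pos [ 0.576  -0.1608  0.1611] F [-0.1  1.6 -2.9] Tz 0.203 tau6 -0.91
```

Emit:
play_rows(moves=[0,0,0,0,0,0.05,10])

```text
t: 22.7
ee_pos: [0.5759, -0.1608, 0.1611]
tool_rot: [-0.0, 0.994, 0.11, 0.0]
contact_force: [0.8, 1.6, -1.4]
finger_gap: 0.218
```

```bash
python3 tq.py
```

```text
t 22.7 yaw 0.2209 q6 0.9994 pos [ 0.5759 -0.1608  0.1611] F [ 0.8  1.6 -1.4] Tz 0.324 tau6 -0.34
```

Emit:
play_rows(moves=[0,0,0,0,0,0.05,10])

```text
t: 22.8
ee_pos: [0.576, -0.1608, 0.1612]
tool_rot: [-0.0, 0.996, 0.086, 0.0]
contact_force: [-0.0, 1.7, -2.8]
finger_gap: 0.218
```

```bash
python3 tq.py
```

```text
t 22.8 yaw 0.1715 q6 1.0489 pos [ 0.576  -0.1608  0.1612] F [-0.   1.7 -2.8] Tz 0.447 tau6 -0.36
```

Bolt 1 came up firm: torque rose from 0.20 to 0.45, so the clamp is at about 0.06. Backing off and going to bolt 3.

Emit:
play_rows(moves=[0,0,0,0,0,-0.06,10,0,0,0,0,0,-0.06,10,0,0,-15,0,0,0,10,0,0,-20,0,0,-0.143,10,0,0,0,0,0,-0.143,10])

```text
t: 23.3
ee_pos: [0.5772, -0.1616, 0.1999]
tool_rot: [0.002, 0.958, 0.287, 0.002]
contact_force: [-0.5, -1.0, -2.2]
finger_gap: 0.221
```

Emit:
play_rows(moves=[0,0,0,0,0,-0.143,10,0,0,0,0,0,-0.143,10,-36.7,-12.4,0,0,0,0,10,-36.7,-12.4,0,0,0,0,10,-36.7,-12.4,0,0,0,0,10])

```text
t: 23.8
ee_pos: [0.4752, -0.2213, 0.1972]
tool_rot: [0.001, 0.908, 0.419, 0.0]
contact_force: [0.3, -0.5, -2.2]
finger_gap: 0.223
```

Emit:
play_rows(moves=[0,0,0,0,0,0,10,0,0,0,0,0,0,10])

```text
t: 24.0
ee_pos: [0.4762, -0.2213, 0.1973]
tool_rot: [0.001, 0.909, 0.418, 0.001]
contact_force: [0.8, -0.2, -1.9]
finger_gap: 0.219
```

```bash
python3 -c "
from bl import *
bl(); plan(.4761,-.2203,.161,.862)"; python3 keym.py
```

```text
1 1969 [ 577.  -160.5] [20.4 20.1] 19.2
2 1680 [ 497.6 -140.3] [20.  20.4] -32.1
4 1533 [ 556.9 -239.7] [20.  20.6] -42.3
t 24.05 delta mm [ 0.08 -0.96 36.08] rot [ 0.0017 -0.0004  0.0013] norm 36.1 yaw now 0.8633
block top 6702 [1.51 0.6 ] [35.9 19.3] 0.54 z [-13.5 -12.5 -11.5] x [-15.2  18.4] y [-8.4  9.9]
bar end 4163 [37.02  0.72] [11.9 30.1] 89.42 z [-6.1 -4.6 -1.2] x [22.3 51.5] y [-5.   6.5]
socket top 1207 [5.7  0.26] [32.3 24.1] 88.54 z [58.4 59.5 60.7] x [-5.4 17.1] y [-15.4  16.3]
socket side 849 [2.69 0.54] [38.3 34.9] 90.0 z [65.  77.4 79.6] x [-13.6  20. ] y [-18.5  19.4]
```

Emit:
play_rows(moves=[0,-0.5,15,0,0,0,10,0,0,8,0,0,0,10,0,0,5,0,0,0,10,0,0,3,0,0,0,10,0,0,0,0,0,0,10])

```text
t: 24.55
ee_pos: [0.4759, -0.2203, 0.1648]
tool_rot: [-0.0, 0.908, 0.419, -0.0]
contact_force: [0.0, 0.4, -3.0]
finger_gap: 0.224
```

```bash
python3 tq.py
```

```text
t 24.55 yaw 0.865 q6 0.1835 pos [ 0.4759 -0.2203  0.1648] F [ 0.   0.4 -3. ] Tz -0.070 tau6 0.01
```

Emit:
play_rows(moves=[0,0,3,0,0,0,10,0,0,2,0,0,0,10,0,0,0,0,0,0,10])

```text
t: 24.85
ee_pos: [0.4757, -0.2204, 0.1599]
tool_rot: [-0.0, 0.908, 0.419, -0.0]
contact_force: [0.2, -0.6, -2.5]
finger_gap: 0.22
```

```bash
python3 tq.py
```

```text
t 24.85 yaw 0.8648 q6 0.1833 pos [ 0.4757 -0.2204  0.1599] F [ 0.2 -0.6 -2.5] Tz 0.003 tau6 0.00
```

Emit:
play_rows(moves=[0,0,0,0,0,0.06,10,0,0,0,0,0,0.06,10,0,0,0,0,0,0.05,10])

```text
t: 25.15
ee_pos: [0.4761, -0.2204, 0.1602]
tool_rot: [0.0, 0.941, 0.339, 0.001]
contact_force: [3.1, 1.8, -3.6]
finger_gap: 0.214
```

```bash
python3 tq.py
```

```text
t 25.15 yaw 0.6924 q6 0.3555 pos [ 0.4761 -0.2204  0.1602] F [ 3.1  1.8 -3.6] Tz 0.266 tau6 -0.41
```

Emit:
play_rows(moves=[0,0,0,0,0,0.05,10])

```text
t: 25.25
ee_pos: [0.4762, -0.2203, 0.1602]
tool_rot: [0.0, 0.949, 0.316, 0.001]
contact_force: [2.4, 1.4, -3.4]
finger_gap: 0.219
```

```bash
python3 tq.py
```

```text
t 25.25 yaw 0.6429 q6 0.4051 pos [ 0.4762 -0.2203  0.1602] F [ 2.4  1.4 -3.4] Tz 0.274 tau6 -0.61
```

Emit:
play_rows(moves=[0,0,0,0,0,0.05,10])

```text
t: 25.35
ee_pos: [0.4762, -0.2203, 0.1602]
tool_rot: [0.0, 0.956, 0.292, 0.001]
contact_force: [2.9, 1.8, -3.5]
finger_gap: 0.224
```

```bash
python3 tq.py
```

```text
t 25.35 yaw 0.5929 q6 0.4551 pos [ 0.4762 -0.2203  0.1602] F [ 2.9  1.8 -3.5] Tz 0.264 tau6 -0.62
```

Emit:
play_rows(moves=[0,0,0,0,0,0.05,10])

```text
t: 25.45
ee_pos: [0.4762, -0.2203, 0.1602]
tool_rot: [0.0, 0.963, 0.268, 0.001]
contact_force: [2.5, 1.1, -3.6]
finger_gap: 0.217
```

```bash
python3 tq.py
```

```text
t 25.45 yaw 0.5429 q6 0.5051 pos [ 0.4762 -0.2203  0.1602] F [ 2.5  1.1 -3.6] Tz 0.165 tau6 -0.62
```

Emit:
play_rows(moves=[0,0,0,0,0,0.05,10])

```text
t: 25.55
ee_pos: [0.4761, -0.2203, 0.1602]
tool_rot: [0.0, 0.97, 0.244, 0.001]
contact_force: [1.9, 1.6, -3.4]
finger_gap: 0.22
```

```bash
python3 tq.py
```

```text
t 25.55 yaw 0.4929 q6 0.5551 pos [ 0.4761 -0.2203  0.1602] F [ 1.9  1.6 -3.4] Tz 0.227 tau6 -0.62
```

Emit:
play_rows(moves=[0,0,0,0,0,0.05,10])

```text
t: 25.65
ee_pos: [0.4761, -0.2203, 0.1602]
tool_rot: [0.0, 0.976, 0.22, 0.001]
contact_force: [2.5, 2.4, -3.7]
finger_gap: 0.222
```

```bash
python3 tq.py
```

```text
t 25.65 yaw 0.4429 q6 0.6051 pos [ 0.4761 -0.2203  0.1602] F [ 2.5  2.4 -3.7] Tz 0.229 tau6 -0.62
```

Emit:
play_rows(moves=[0,0,0,0,0,0.05,10])

```text
t: 25.75
ee_pos: [0.4761, -0.2203, 0.1602]
tool_rot: [0.0, 0.981, 0.195, 0.0]
contact_force: [1.8, 2.7, -3.4]
finger_gap: 0.219
```

```bash
python3 tq.py
```

```text
t 25.75 yaw 0.3929 q6 0.6551 pos [ 0.4761 -0.2203  0.1602] F [ 1.8  2.7 -3.4] Tz 0.164 tau6 -0.62
```

Emit:
play_rows(moves=[0,0,0,0,0,0.05,10])

```text
t: 25.85
ee_pos: [0.4761, -0.2203, 0.1602]
tool_rot: [0.0, 0.985, 0.171, 0.0]
contact_force: [1.4, 1.3, -2.4]
finger_gap: 0.22
```

```bash
python3 tq.py
```

```text
t 25.85 yaw 0.3428 q6 0.7051 pos [ 0.4761 -0.2203  0.1602] F [ 1.4  1.3 -2.4] Tz 0.242 tau6 -0.62
```

Emit:
play_rows(moves=[0,0,0,0,0,0.05,10])

```text
t: 25.95
ee_pos: [0.4761, -0.2202, 0.1602]
tool_rot: [-0.0, 0.989, 0.146, 0.0]
contact_force: [2.2, 2.3, -2.8]
finger_gap: 0.218
```

```bash
python3 tq.py
```

```text
t 25.95 yaw 0.2929 q6 0.7551 pos [ 0.4761 -0.2202  0.1602] F [ 2.2  2.3 -2.8] Tz 0.185 tau6 -0.62
```

Emit:
play_rows(moves=[0,0,0,0,0,0.05,10])

```text
t: 26.05
ee_pos: [0.4761, -0.2202, 0.1601]
tool_rot: [-0.0, 0.993, 0.121, 0.0]
contact_force: [2.1, 2.0, -2.2]
finger_gap: 0.219
```

```bash
python3 tq.py
```

```text
t 26.05 yaw 0.2429 q6 0.8051 pos [ 0.4761 -0.2202  0.1601] F [ 2.1  2.  -2.2] Tz 0.178 tau6 -0.62
```

Emit:
play_rows(moves=[0,0,0,0,0,0.05,10])

```text
t: 26.15
ee_pos: [0.4761, -0.2202, 0.1602]
tool_rot: [-0.0, 0.995, 0.096, 0.0]
contact_force: [2.5, 1.7, -2.8]
finger_gap: 0.221
```

```bash
python3 tq.py
```

```text
t 26.15 yaw 0.1929 q6 0.8551 pos [ 0.4761 -0.2202  0.1602] F [ 2.5  1.7 -2.8] Tz 0.209 tau6 -0.62
```

Emit:
play_rows(moves=[0,0,0,0,0,0.05,10])

```text
t: 26.25
ee_pos: [0.4761, -0.2202, 0.1602]
tool_rot: [-0.0, 0.997, 0.071, 0.0]
contact_force: [2.1, 2.6, -2.5]
finger_gap: 0.216
```

```bash
python3 tq.py
```

```text
t 26.25 yaw 0.143 q6 0.905 pos [ 0.4761 -0.2202  0.1602] F [ 2.1  2.6 -2.5] Tz 0.320 tau6 -0.49
```

Emit:
play_rows(moves=[0,0,0,0,0,0.05,10])

```text
t: 26.35
ee_pos: [0.4761, -0.2202, 0.1602]
tool_rot: [-0.0, 0.999, 0.047, 0.0]
contact_force: [2.1, 3.0, -2.8]
finger_gap: 0.22
```

```bash
python3 tq.py
```

```text
t 26.35 yaw 0.0933 q6 0.9549 pos [ 0.4761 -0.2202  0.1602] F [ 2.1  3.  -2.8] Tz 0.462 tau6 -0.39
```

Bolt 3 is firm (0.32 then 0.46). On to bolt 2.

Emit:
play_rows(moves=[0,0,0,0,0,-0.06,10,0,0,0,0,0,-0.06,10,0,0,-15,0,0,0,10,0,0,-20,0,0,-0.134,10,0,0,0,0,0,-0.134,10])

```text
t: 26.85
ee_pos: [0.4767, -0.221, 0.1974]
tool_rot: [0.001, 0.97, 0.242, 0.001]
contact_force: [0.3, -0.6, -1.9]
finger_gap: 0.217
```

Emit:
play_rows(moves=[0,0,0,0,0,-0.134,10,0,0,0,0,0,-0.134,10,0,0,0,0,0,-0.134,10,0,0,0,0,0,-0.134,10,39,-12.3,0,0,0,0,10])

```text
t: 27.35
ee_pos: [0.4856, -0.1831, 0.1952]
tool_rot: [0.001, 0.872, 0.489, 0.0]
contact_force: [1.3, 0.9, -1.9]
finger_gap: 0.221
```

Emit:
play_rows(moves=[39,-12.3,0,0,0,0,10,0,0,0,0,0,0,10,0,0,0,0,0,0,10])

```text
t: 27.65
ee_pos: [0.4959, -0.1406, 0.1952]
tool_rot: [0.0, 0.873, 0.488, 0.0]
contact_force: [0.9, 0.3, -1.6]
finger_gap: 0.218
```

```bash
python3 -c "
from bl import *
bl(); plan(.4964,-.1409,.161,1.014)"; python3 keym.py
```

```text
1 1481 [ 577.  -160.2] [20.2 20.8] 19.9
4 1248 [ 556.9 -239.6] [20.8 21.3] -41.6
t 27.7 delta mm [ 0.76  0.32 34.13] rot [0.0003 0.0002 0.0053] norm 34.1 yaw now 1.0193
block top 6700 [1.56 0.71] [36.1 19.2] 0.49 z [-13.4 -12.5 -11.4] x [-15.3  18.3] y [-8.3 10. ]
bar end 4143 [36.93  0.74] [12.  29.9] 89.05 z [-6.1 -4.5 -1.2] x [22.4 51.3] y [-4.9  6.6]
socket top 1200 [5.44 0.4 ] [32.2 23.8] 89.0 z [58.4 59.5 60.7] x [-5.5 17. ] y [-15.3  16.5]
socket side 848 [2.51 0.55] [38.4 35.3] 89.73 z [65.2 77.5 79.8] x [-13.9  20. ] y [-18.5  19.6]
```

Emit:
play_rows(moves=[0.2,0.3,15,0,0,0,10,0,0,8,0,0,0,10,0,0,5,0,0,0,10,0,0,3,0,0,0,10,0,0,0,0,0,0,10])

```text
t: 28.2
ee_pos: [0.4959, -0.1414, 0.1638]
tool_rot: [-0.0, 0.873, 0.487, -0.0]
contact_force: [0.7, 0.5, -1.5]
finger_gap: 0.221
```

```bash
python3 tq.py
```

```text
t 28.2 yaw 1.0184 q6 0.1845 pos [ 0.4959 -0.1414  0.1638] F [ 0.7  0.5 -1.5] Tz 0.012 tau6 -0.00
```

Emit:
play_rows(moves=[0,0,3,0,0,0,10,0,0,0,0,0,0,10])

```text
t: 28.4
ee_pos: [0.4959, -0.1411, 0.1608]
tool_rot: [-0.0, 0.873, 0.488, -0.0]
contact_force: [0.3, -0.1, -2.5]
finger_gap: 0.224
```

```bash
python3 tq.py
```

```text
t 28.4 yaw 1.0188 q6 0.1845 pos [ 0.4959 -0.1411  0.1608] F [ 0.3 -0.1 -2.5] Tz -0.042 tau6 -0.00
```

Emit:
play_rows(moves=[0,0,0,0,0,0.06,10,0,0,0,0,0,0.06,10,0,0,0,0,0,0.05,10])

```text
t: 28.7
ee_pos: [0.4964, -0.1409, 0.1611]
tool_rot: [0.0, 0.912, 0.411, 0.0]
contact_force: [1.1, 1.4, -3.2]
finger_gap: 0.222
```

```bash
python3 tq.py
```

```text
t 28.7 yaw 0.8466 q6 0.3567 pos [ 0.4964 -0.1409  0.1611] F [ 1.1  1.4 -3.2] Tz 0.281 tau6 -0.41
```

Emit:
play_rows(moves=[0,0,0,0,0,0.05,10])

```text
t: 28.8
ee_pos: [0.4964, -0.1409, 0.1611]
tool_rot: [0.0, 0.922, 0.388, 0.0]
contact_force: [2.4, 2.3, -4.0]
finger_gap: 0.215
```

```bash
python3 tq.py
```

```text
t 28.8 yaw 0.797 q6 0.4063 pos [ 0.4964 -0.1409  0.1611] F [ 2.4  2.3 -4. ] Tz 0.217 tau6 -0.61
```

Emit:
play_rows(moves=[0,0,0,0,0,0.055,10])

```text
t: 28.9
ee_pos: [0.4964, -0.1409, 0.1611]
tool_rot: [0.0, 0.932, 0.363, 0.0]
contact_force: [1.3, 2.4, -3.8]
finger_gap: 0.221
```

```bash
python3 tq.py
```

```text
t 28.9 yaw 0.7421 q6 0.4613 pos [ 0.4964 -0.1409  0.1611] F [ 1.3  2.4 -3.8] Tz 0.206 tau6 -0.76
```

Emit:
play_rows(moves=[0,0,0,0,0,0.055,10])

```text
t: 29.0
ee_pos: [0.4964, -0.1409, 0.1611]
tool_rot: [0.0, 0.942, 0.337, 0.0]
contact_force: [2.8, 1.6, -3.4]
finger_gap: 0.217
```

```bash
python3 tq.py
```

```text
t 29.0 yaw 0.6869 q6 0.5165 pos [ 0.4964 -0.1409  0.1611] F [ 2.8  1.6 -3.4] Tz 0.241 tau6 -0.70
```

Emit:
play_rows(moves=[0,0,0,0,0,0.055,10])

```text
t: 29.1
ee_pos: [0.4963, -0.1409, 0.1611]
tool_rot: [-0.0, 0.951, 0.311, 0.0]
contact_force: [1.8, 3.1, -3.5]
finger_gap: 0.219
```

```bash
python3 tq.py
```

```text
t 29.1 yaw 0.6318 q6 0.5715 pos [ 0.4963 -0.1409  0.1611] F [ 1.8  3.1 -3.5] Tz 0.213 tau6 -0.70
```

Emit:
play_rows(moves=[0,0,0,0,0,0.055,10])

```text
t: 29.2
ee_pos: [0.4963, -0.1408, 0.1611]
tool_rot: [-0.0, 0.959, 0.284, 0.0]
contact_force: [2.3, 3.4, -3.6]
finger_gap: 0.219
```

```bash
python3 tq.py
```

```text
t 29.2 yaw 0.5768 q6 0.6265 pos [ 0.4963 -0.1408  0.1611] F [ 2.3  3.4 -3.6] Tz 0.299 tau6 -0.70
```

Emit:
play_rows(moves=[0,0,0,0,0,0.05,10])

```text
t: 29.3
ee_pos: [0.4964, -0.1408, 0.1611]
tool_rot: [-0.0, 0.966, 0.26, 0.0]
contact_force: [1.3, 1.9, -3.3]
finger_gap: 0.221
```

```bash
python3 tq.py
```

```text
t 29.3 yaw 0.5269 q6 0.6765 pos [ 0.4964 -0.1408  0.1611] F [ 1.3  1.9 -3.3] Tz 0.223 tau6 -0.55
```

Noise; still free.

Emit:
play_rows(moves=[0,0,0,0,0,0.055,10])

```text
t: 29.4
ee_pos: [0.4963, -0.1408, 0.1611]
tool_rot: [-0.0, 0.972, 0.234, 0.0]
contact_force: [1.4, 1.6, -2.4]
finger_gap: 0.219
```

```bash
python3 tq.py
```

```text
t 29.4 yaw 0.472 q6 0.7314 pos [ 0.4963 -0.1408  0.1611] F [ 1.4  1.6 -2.4] Tz 0.184 tau6 -0.76
```

Emit:
play_rows(moves=[0,0,0,0,0,0.05,10])

```text
t: 29.5
ee_pos: [0.4963, -0.1408, 0.1611]
tool_rot: [-0.0, 0.978, 0.209, 0.0]
contact_force: [2.0, 2.1, -3.2]
finger_gap: 0.216
```

```bash
python3 tq.py
```

```text
t 29.5 yaw 0.422 q6 0.7814 pos [ 0.4963 -0.1408  0.1611] F [ 2.   2.1 -3.2] Tz 0.333 tau6 -0.46
```

Emit:
play_rows(moves=[0,0,0,0,0,0.05,10])

```text
t: 29.6
ee_pos: [0.4963, -0.1408, 0.1611]
tool_rot: [-0.0, 0.983, 0.185, 0.0]
contact_force: [2.5, 3.4, -3.6]
finger_gap: 0.221
```

```bash
python3 tq.py
```

```text
t 29.6 yaw 0.3723 q6 0.8311 pos [ 0.4963 -0.1408  0.1611] F [ 2.5  3.4 -3.6] Tz 0.413 tau6 -0.42
```

Emit:
play_rows(moves=[0,0,0,0,0,0.02,10])

```text
t: 29.7
ee_pos: [0.4963, -0.1408, 0.1611]
tool_rot: [-0.0, 0.984, 0.176, 0.0]
contact_force: [2.0, 3.6, -2.9]
finger_gap: 0.217
```

```bash
python3 tq.py
```

```text
t 29.7 yaw 0.3529 q6 0.8506 pos [ 0.4963 -0.1408  0.1611] F [ 2.   3.6 -2.9] Tz 0.465 tau6 0.52
```

Emit:
play_rows(moves=[0,0,0,0,0,-0.06,10,0,0,0,0,0,-0.06,10,0,0,-15,0,0,0,10,0,0,-20,0,0,-0.121,10,0,0,0,0,0,-0.121,10])

```text
t: 30.2
ee_pos: [0.497, -0.1416, 0.1983]
tool_rot: [0.001, 0.936, 0.353, 0.001]
contact_force: [0.4, 0.6, -2.6]
finger_gap: 0.218
```

Emit:
play_rows(moves=[0,0,0,0,0,-0.121,10,-11.3,37,0,0,0,0,10,-11.3,37,0,0,0,0,10,-11.3,37,0,0,0,0,10,0,0,0,0,0,0,10])

```text
t: 30.7
ee_pos: [0.5571, -0.2442, 0.1959]
tool_rot: [0.001, 0.914, 0.406, 0.0]
contact_force: [-1.3, -0.5, -2.4]
finger_gap: 0.221
```

Emit:
play_rows(moves=[0,0,0,0,0,0,10])

```text
t: 30.8
ee_pos: [0.5555, -0.241, 0.1955]
tool_rot: [-0.0, 0.914, 0.406, -0.0]
contact_force: [-0.7, 0.0, -1.4]
finger_gap: 0.222
```

```bash
python3 -c "
from bl import *
bl(); plan(.556,-.2405,.161,.836)"; python3 keym.py
```

```text
1 1709 [ 577.2 -160.5] [20.1 20.2] 19.5
2 1636 [ 497.7 -140.4] [20.9 20.7] 30.1
3 1236 [ 477.9 -219.7] [20.8 20. ] 14.7
t 30.85 delta mm [ 0.39  0.71 34.62] rot [-0.0011  0.0003  0.0008] norm 34.6 yaw now 0.8368
block top 6672 [1.62 0.73] [36. 19.] 0.3 z [-13.4 -12.5 -11.4] x [-15.3  18.4] y [-8.4  9.9]
bar end 4164 [37.01  0.69] [11.9 30.1] 89.29 z [-6.1 -4.6 -1.1] x [22.3 51.5] y [-5.   6.5]
socket top 1204 [5.75 0.47] [32.1 23.6] 89.76 z [58.4 59.4 60.6] x [-5.3 17.1] y [-15.4  16.4]
socket side 846 [2.71 0.49] [38.2 35. ] 89.98 z [65.5 77.4 79.7] x [-13.8  20. ] y [-18.5  19.5]
```

Emit:
play_rows(moves=[0.1,0.4,15,0,0,0,10,0,0,8,0,0,0,10,0,0,5,0,0,0,10,0,0,3,0,0,0,10,0,0,0,0,0,0,10])

```text
t: 31.35
ee_pos: [0.556, -0.2406, 0.1645]
tool_rot: [-0.0, 0.914, 0.406, -0.0]
contact_force: [0.3, 0.1, -2.0]
finger_gap: 0.223
```

```bash
python3 tq.py
```

```text
t 31.35 yaw 0.837 q6 0.2485 pos [ 0.556  -0.2406  0.1645] F [ 0.3  0.1 -2. ] Tz -0.008 tau6 0.00
```

Emit:
play_rows(moves=[0,0,3,0,0,0,10,0,0,0,0,0,0,10])

```text
t: 31.55
ee_pos: [0.5561, -0.2408, 0.1619]
tool_rot: [-0.0, 0.914, 0.406, -0.0]
contact_force: [0.4, 1.3, -2.0]
finger_gap: 0.223
```

```bash
python3 tq.py
```

```text
t 31.55 yaw 0.8368 q6 0.2486 pos [ 0.5561 -0.2408  0.1619] F [ 0.4  1.3 -2. ] Tz -0.000 tau6 0.00
```

Emit:
play_rows(moves=[0,0,0,0,0,0.06,10,0,0,0,0,0,0.06,10,0,0,0,0,0,0.05,10])

```text
t: 31.85
ee_pos: [0.556, -0.2405, 0.1621]
tool_rot: [-0.0, 0.945, 0.326, -0.0]
contact_force: [0.2, 1.6, -2.1]
finger_gap: 0.22
```

```bash
python3 tq.py
```

```text
t 31.85 yaw 0.6647 q6 0.4206 pos [ 0.556  -0.2405  0.1621] F [ 0.2  1.6 -2.1] Tz 0.201 tau6 -0.42
```

Emit:
play_rows(moves=[0,0,0,0,0,0.05,10])

```text
t: 31.95
ee_pos: [0.556, -0.2405, 0.1621]
tool_rot: [-0.0, 0.953, 0.303, -0.0]
contact_force: [0.3, 3.0, -2.7]
finger_gap: 0.22
```

```bash
python3 tq.py
```

```text
t 31.95 yaw 0.6151 q6 0.4703 pos [ 0.556  -0.2405  0.1621] F [ 0.3  3.  -2.7] Tz 0.205 tau6 -0.61
```

Emit:
play_rows(moves=[0,0,0,0,0,0.05,10])

```text
t: 32.05
ee_pos: [0.556, -0.2405, 0.1621]
tool_rot: [-0.0, 0.96, 0.279, -0.0]
contact_force: [-0.5, 2.0, -1.7]
finger_gap: 0.222
```

```bash
python3 tq.py
```

```text
t 32.05 yaw 0.5651 q6 0.5203 pos [ 0.556  -0.2405  0.1621] F [-0.5  2.  -1.7] Tz 0.194 tau6 -0.62
```

Emit:
play_rows(moves=[0,0,0,0,0,0.05,10])

```text
t: 32.15
ee_pos: [0.556, -0.2404, 0.1621]
tool_rot: [-0.0, 0.967, 0.255, -0.0]
contact_force: [-1.4, 2.5, -2.1]
finger_gap: 0.22
```

```bash
python3 tq.py
```

```text
t 32.15 yaw 0.5151 q6 0.5703 pos [ 0.556  -0.2404  0.1621] F [-1.4  2.5 -2.1] Tz 0.159 tau6 -0.62
```

Emit:
play_rows(moves=[0,0,0,0,0,0.05,10])

```text
t: 32.25
ee_pos: [0.556, -0.2404, 0.162]
tool_rot: [-0.0, 0.973, 0.23, -0.0]
contact_force: [0.0, 2.5, -3.3]
finger_gap: 0.218
```

```bash
python3 tq.py
```

```text
t 32.25 yaw 0.4651 q6 0.6203 pos [ 0.556  -0.2404  0.162 ] F [ 0.   2.5 -3.3] Tz 0.278 tau6 -0.62
```

Emit:
play_rows(moves=[0,0,0,0,0,0.05,10])

```text
t: 32.35
ee_pos: [0.556, -0.2404, 0.1621]
tool_rot: [-0.0, 0.979, 0.206, -0.0]
contact_force: [-0.2, 2.3, -0.9]
finger_gap: 0.22
```

```bash
python3 tq.py
```

```text
t 32.35 yaw 0.4151 q6 0.6703 pos [ 0.556  -0.2404  0.1621] F [-0.2  2.3 -0.9] Tz 0.219 tau6 -0.62
```

Emit:
play_rows(moves=[0,0,0,0,0,0.05,10])

```text
t: 32.45
ee_pos: [0.556, -0.2404, 0.1621]
tool_rot: [-0.0, 0.983, 0.182, -0.0]
contact_force: [-1.4, 2.9, -2.7]
finger_gap: 0.212
```

```bash
python3 tq.py
```

```text
t 32.45 yaw 0.3651 q6 0.7203 pos [ 0.556  -0.2404  0.1621] F [-1.4  2.9 -2.7] Tz 0.175 tau6 -0.62
```

Emit:
play_rows(moves=[0,0,0,0,0,0.05,10])

```text
t: 32.55
ee_pos: [0.556, -0.2404, 0.1621]
tool_rot: [-0.0, 0.988, 0.157, -0.0]
contact_force: [-1.2, 2.4, -1.8]
finger_gap: 0.217
```

```bash
python3 tq.py
```

```text
t 32.55 yaw 0.3151 q6 0.7703 pos [ 0.556  -0.2404  0.1621] F [-1.2  2.4 -1.8] Tz 0.167 tau6 -0.62
```

Emit:
play_rows(moves=[0,0,0,0,0,0.05,10])

```text
t: 32.65
ee_pos: [0.556, -0.2404, 0.1621]
tool_rot: [-0.0, 0.991, 0.132, -0.0]
contact_force: [-0.7, 2.1, -1.4]
finger_gap: 0.214
```

```bash
python3 tq.py
```

```text
t 32.65 yaw 0.2651 q6 0.8203 pos [ 0.556  -0.2404  0.1621] F [-0.7  2.1 -1.4] Tz 0.264 tau6 -0.57
```

Emit:
play_rows(moves=[0,0,0,0,0,0.05,10])

```text
t: 32.75
ee_pos: [0.556, -0.2404, 0.162]
tool_rot: [-0.0, 0.994, 0.107, -0.0]
contact_force: [-0.5, 2.2, -2.3]
finger_gap: 0.215
```

```bash
python3 tq.py
```

```text
t 32.75 yaw 0.2154 q6 0.8701 pos [ 0.556  -0.2404  0.162 ] F [-0.5  2.2 -2.3] Tz 0.433 tau6 -0.44
```

Bolt 4 is firm (0.26 then 0.43). Adding a small finish of 0.02 as on bolt 2, then taking the key back to the stand.

Emit:
play_rows(moves=[0,0,0,0,0,0.02,10])

```text
t: 32.85
ee_pos: [0.556, -0.2405, 0.162]
tool_rot: [-0.0, 0.995, 0.098, -0.0]
contact_force: [-1.7, 2.3, -1.6]
finger_gap: 0.223
```

```bash
python3 tq.py
```

```text
t 32.85 yaw 0.1959 q6 0.8896 pos [ 0.556  -0.2405  0.162 ] F [-1.7  2.3 -1.6] Tz 0.422 tau6 0.50
```

Emit:
play_rows(moves=[0,0,0,0,0,-0.06,10,0,0,0,0,0,-0.06,10,0,0,-15,0,0,0,10,0,0,-20,0,0,-0.139,10,0,0,-15,0,0,-0.139,10])

```text
t: 33.35
ee_pos: [0.5566, -0.2412, 0.2144]
tool_rot: [0.001, 0.956, 0.295, 0.001]
contact_force: [0.2, -0.1, -2.1]
finger_gap: 0.22
```

Emit:
play_rows(moves=[0,0,0,0,0,-0.139,10,0,0,0,0,0,-0.139,10,0,0,0,0,0,-0.139,10,0,0,0,0,0,-0.139,10,0,0,0,0,0,-0.139,10])

```text
t: 33.85
ee_pos: [0.5564, -0.2411, 0.2134]
tool_rot: [0.001, 0.798, 0.603, 0.0]
contact_force: [0.2, 0.6, -2.1]
finger_gap: 0.223
```

Emit:
play_rows(moves=[0,0,0,0,0,-0.139,10,0,0,0,0,0,-0.139,10,0,0,0,0,0,0,10,40,0.4,0,0,0,0,10,40,0.4,0,0,0,0,10])

```text
t: 34.35
ee_pos: [0.5572, -0.1606, 0.2127]
tool_rot: [0.0, 0.711, 0.703, 0.0]
contact_force: [0.7, 0.9, -2.1]
finger_gap: 0.221
```

Emit:
play_rows(moves=[40,0.4,0,0,0,0,10,40,0.4,0,0,0,0,10,40,0.4,0,0,0,0,10,40,0.4,0,0,0,0,10,40,0.4,0,0,0,0,10])

```text
t: 34.85
ee_pos: [0.5599, 0.0407, 0.213]
tool_rot: [0.001, 0.71, 0.704, 0.0]
contact_force: [0.7, 0.0, -3.1]
finger_gap: 0.223
```

Emit:
play_rows(moves=[40,0.4,0,0,0,0,10,40,0,0,0,0,0,10,15,0,0,0,0,0,10,0,0,0,0,0,0,10,0,0,0,0,0,0,10])

```text
t: 35.35
ee_pos: [0.5606, 0.1335, 0.2123]
tool_rot: [0.0, 0.709, 0.705, 0.0]
contact_force: [-0.2, 0.9, -2.5]
finger_gap: 0.221
```

```bash
python3 -c "
from h import *
grab('wrist','w5.png'); plan(.5592,.1352,.097,1.571)"; python3 keym.py; python3 tq.py
```

```text
t 35.4 delta mm [  2.16  -1.42 115.22] rot [ 0.0002  0.0003 -0.0057] norm 115.2 yaw now 1.5653
block top 6668 [0.86 1.09] [19.1 35.8] 89.92 z [-13.3 -12.4 -11.4] x [-15.8  17.8] y [-8.1 10.1]
bar end 4084 [36.69  0.9 ] [12.  29.4] 89.28 z [-6.1 -4.5 -1.1] x [22.3 50.8] y [-4.8  6.7]
socket top 1203 [5.   0.67] [32.1 23.6] 89.62 z [58.5 59.5 60.7] x [-6.1 16.4] y [-15.2  16.6]
socket side 850 [2.2  0.62] [35.8 38.3] 0.45 z [64.8 77.4 79.8] x [-14.3  19.5] y [-18.3  19.7]
t 35.4 yaw 1.5653 q6 0.1581 pos [0.5606 0.1331 0.2122] F [ 0.7 -0.1 -2.5] Tz -0.028 tau6 0.05
```

View pics/w5.png

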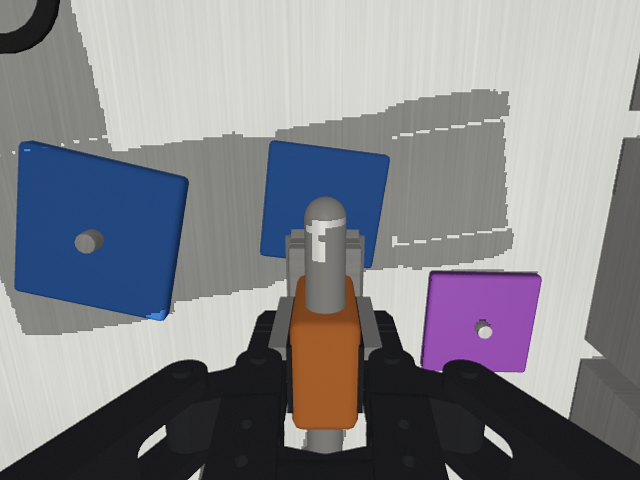

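The key hangs upright over the small blue stand at (325,205). The purple plate at (482,320) and the large blue one at (100,230) stay clear. Lowering.

Emit:
play_rows(moves=[2.2,-1.4,35,0,0,0,10,0,0,35,0,0,0,10,0,0,25,0,0,0,10,0,0,10,0,0,0,10,0,0,6,0,0,0,10])

```text
t: 35.9
ee_pos: [0.5593, 0.1354, 0.1007]
tool_rot: [-0.0, 0.709, 0.705, -0.0]
contact_force: [-0.2, 0.0, -1.7]
finger_gap: 0.222
```

Emit:
play_rows(moves=[0,0,4,0,0,0,10,0,0,0,0,0,0,10,0,0,0,0,0,0,10])

```text
t: 36.2
ee_pos: [0.5595, 0.1364, 0.0979]
tool_rot: [0.0, 0.708, 0.706, 0.001]
contact_force: [0.1, -0.9, -1.5]
finger_gap: 0.215
```

```bash
python3 tq.py
```

```text
t 36.2 yaw 1.5677 q6 0.1614 pos [0.5595 0.1364 0.0979] F [ 0.1 -0.9 -1.5] Tz -0.002 tau6 0.00
```

Emit:
play_rows(moves=[-0.8,0,2.5,0,0,0,10,0,0,0.8,0,0,0,10,0,0,0,0,0,0,10])

```text
t: 36.5
ee_pos: [0.5591, 0.1356, 0.0939]
tool_rot: [0.0, 0.708, 0.706, 0.0]
contact_force: [0.2, -0.5, -1.7]
finger_gap: 0.224
```

Emit:
play_rows(moves=[0,0,0.8,0,0,0,10,0,0,0,0,0,0,10])

```text
t: 36.7
ee_pos: [0.5593, 0.1356, 0.0937]
tool_rot: [0.0, 0.708, 0.706, 0.0]
contact_force: [-1.8, -1.1, 6.9]
finger_gap: 0.217
```

```bash
python3 tq.py
```

```text
t 36.7 yaw 1.5679 q6 0.16 pos [0.5593 0.1356 0.0937] F [-1.8 -1.1  6.9] Tz -0.001 tau6 0.00
```

Emit:
play_rows(moves=[0,0,0,0,0,0,30,0,0,0,0,0,0,50,0,0,0,0,0,0,80,0,0,0,0,0,0,80,0,0,0,0,0,0,80])

```text
t: 37.2
ee_pos: [0.5591, 0.1356, 0.0928]
tool_rot: [-0.0, 0.708, 0.706, -0.0]
contact_force: [-0.4, 0.4, 0.6]
finger_gap: 0.937
```

Emit:
play_rows(moves=[0,0,0,0,0,0,80,0,0,-15,0,0,0,80,0,0,-40,0,0,0,80,0,0,-45,0,0,0,80,0,0,-45,0,0,0,80])

```text
t: 37.7
ee_pos: [0.5588, 0.1355, 0.2407]
tool_rot: [0.0, 0.708, 0.706, 0.0]
contact_force: [0.6, 0.1, -0.8]
finger_gap: 0.94
```

Emit:
play_rows(moves=[0,0,-15,0,0,0,80,0,0,0,0,0,0,80,0,0,0,0,0,0,80])

```text
t: 38.0
ee_pos: [0.5587, 0.1355, 0.2528]
tool_rot: [-0.0, 0.708, 0.706, -0.0]
contact_force: [-0.7, -1.2, -0.6]
finger_gap: 0.935
```

```bash
python3 - <<'E'
from h import *
im,d,K,T=grab("wrist","w6.png"); P=pts(d,K,T); C=np.array([.559,.1353])
near=(np.hypot(P[...,0]-C[0],P[...,1]-C[1])<.075)&(d>0)
for n,a,b in [("top",.103,.112),("bar",.094,.103),("socket",.03,.04)]:
    q=P[near&(P[...,2]>a)&(P[...,2]<b)]; r=cv2.minAreaRect((q[:,:2]*1000).astype(np.float32)); print(n,len(q),np.round(r[0],1),np.round(r[1],1),round(r[2],1),np.median(q[:,2]).round(4))
im,d,K,T=grab("top","top2.png"); im,d2,K,T=grab("scene","scene2.png"); cv2.imwrite("pics/cmp.png",np.hstack([cv2.resize(cv2.imread("pics/w6.png"),(400,300)),cv2.resize(cv2.imread("pics/scene2.png"),(400,300))]))
E
python3 tq.py
```

```text
top 1608 [559.8 136.6] [35.5 19.8] 89.2 0.106
bar 1651 [559.8 136.4] [101.3  20. ] 89.5 0.0983
socket 456 [560.  136.3] [32.1 31.5] 89.3 0.0342
t 38.15 yaw 1.5678 q6 0.16 pos [0.5585 0.1355 0.2516] F [-0.3 -0.4 -0. ] Tz -0.012 tau6 -0.00
```

View pics/cmp.png

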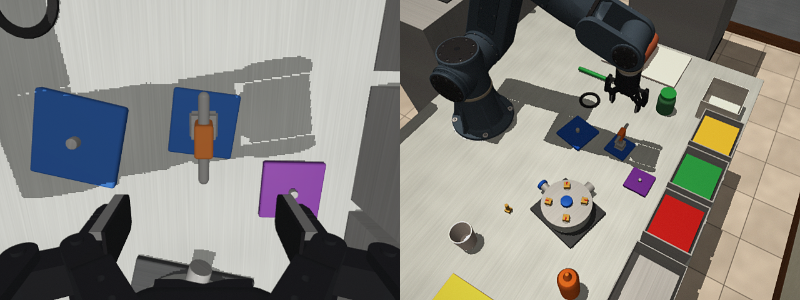

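```bash
python3 -c "
from plant import bot
print(bot.close_job())"
```

```text
the job is handed in; nothing more can be done
None
```

I tightened all four bolts in two crosswise rounds (1‑3‑2‑4), put the key back upright on the pin of the smaller blue stand and handed the job in at about 38 s.

- **First round:** the pictures show turns of about 33° on bolt 1, 34° on bolt 3, 35° on bolt 2 and 35° on bolt 4.
- **Second round:** the key torque ran at about 0.2 N m while each bolt turned free. It then rose to 0.45 N m on bolt 1, 0.46 on bolt 3, 0.47 on bolt 2 and 0.43 on bolt 4. I stopped there, about 0.06 rad past firm and well below the 0.9 N m that strips the thread.
- **Last checks:** the key's block, bar and socket heights match those before pickup to within about 0.1 mm. The key is within 1.5 mm of where it first stood, and the gripper is clear of it. In the last picture the other things show no sign of having moved.

No check failed. Bolt 1's first‑round turn was about 2° short of 35°. Single torque readings scatter by about 0.05 N m; one isolated 0.30 N m reading on bolt 2 was not confirmed by the next one, so I kept turning until the rise was steady. I did not measure bolt 4's final angle by camera after its second round.

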